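# Load copper sealing rings on an annealing carrier and hang it on its two hooks

## Task

Get the copper sealing rings ready for annealing: take the collar off the carrier's spindle, thread every copper ring on the bench onto the spindle with the largest at the bottom and each next smaller one on top, all fully home, and put the collar back on top of them. Then lift the loaded carrier by the flats of its spindle and hang it on the stand by both pins at once, checking that both are down in their hooks before you let go. Leave the jar and the vial where they are.

Things in the scene. Friction and masses are not known exactly. Their poses are not given: they have to be found in the camera images.
- carrier: annealing carrier, bare steel, loose, about 0.3 kg: plate 60 (x) by 196 (y) by 6 mm, origin at the centre of its underside, z up. At each end (y = +/-95) an upright arm, 22 wide, 5 thick, top at z = 95, with an outward pin; 265 mm wide over the pins. In the middle a short upright spindle on a round seat disc, open from above between the arms. Bottom-heavy: hung by its pins it stays upright
- carrier_seat (a point): point on the spindle axis at the top of the seat disc (diameter 54, 9 mm above the carrier's underside); lowest ring rests here. Axes as the carrier. The spindle is 16 mm in diameter up to 42 mm above this point, then has two spanner flats up to 60 mm (a 12 by 10.5 mm block) and a blunt pointed nose, tip at 64 mm
- carrier_flats (a point): centre of the spanner flats at the spindle top, 51 mm above carrier_seat: the place to hold and lift the carrier by. The flats are 12 mm apart along the carrier's x, 10.5 mm along y, 18 mm high, and stay clear above rings and collar
- pin_left (a point): middle of the trunnion pin on the carrier's +y arm: a round pin 8 mm in diameter along y, 86 mm above the carrier's underside, 32 mm of free length between the arm and an end disc of 16 mm diameter (this point is at y = +114 mm). Axes as the carrier
- pin_right (a point): the same on the -y arm (y = -114 mm)
- hook_stand: hook stand, fixed: grey base plate 120 (x) by 280 (y) by 8 mm, its centre 12 mm behind the origin, and two posts 164 mm high at x = +48, y = +/-114, joined by a low rod. From each post a hook of 8 mm round bar reaches forward (-x): out at z = 138, down into a trough, up to a tip at x = -18, z = 144. Origin on the bench, x to the back of the stand, y to its left; open from above between the hooks
- hook_left (a point): where the centre of a trunnion pin lies when seated in the +y hook's trough: 130 mm above the bench. The trough bottom is level for 7 mm to either side in x, with steep sides, its mouth about 30 mm wide in x. Axes as the stand
- hook_right (a point): the same in the -y hook; the hooks are 228 mm apart, like the pins. The carrier may hang either way round
- ring_62: plain flat copper sealing ring, the largest size: outer diameter 62, bore 20, thickness 6 mm; origin at its centre, z along its axis; lies flat on the bench, either face may be up. One of the five sizes may be missing
- ring_54: plain flat copper sealing ring, the second size: outer diameter 54, bore 20, thickness 6 mm; origin at its centre, z along its axis; lies flat on the bench, either face may be up. One of the five sizes may be missing
- ring_46: plain flat copper sealing ring, the third size: outer diameter 46, bore 20, thickness 6 mm; origin at its centre, z along its axis; lies flat on the bench, either face may be up. One of the five sizes may be missing
- ring_38: plain flat copper sealing ring, the fourth size: outer diameter 38, bore 20, thickness 6 mm; origin at its centre, z along its axis; lies flat on the bench, either face may be up. One of the five sizes may be missing
- ring_30: plain flat copper sealing ring, the smallest size: outer diameter 30, bore 20, thickness 6 mm; origin at its centre, z along its axis; lies flat on the bench, either face may be up. One of the five sizes may be missing
- collar: dark steel retaining collar, a plain sleeve: outer diameter 32, bore 20, height 12 mm; origin at its centre, z along its axis; at the start it is on the carrier's spindle, down on the seat
- jar: sample jar with blue lid, 58 mm diameter, 83 high, origin under its centre; not part of the job, leave alone
- vial: small glass vial with black cap, 27 mm diameter, 56 high, origin under its centre; leave alone

How it is judged (in metres and radians):
On the way, in this order (a step that is already met when the one before it is completed fails the run):
1. the collar is off the spindle, set aside (horizontal distance between collar and carrier_seat above 0.05 m), for 0.2 s.
2. all rings are on the spindle in order of size, fully home, with the collar on top, before the carrier is hung (z of ring_62 in the frame of carrier_seat between 0.001 and 0.0055 m and angle between the z axis of each of ring_62, ring_54, ring_46, ring_38, ring_30, collar and the z axis of carrier, either way round below 0.08 rad and horizontal distance between each of ring_62, ring_54, ring_46, ring_38, ring_30 and carrier_seat below 0.007 m and ((angle between ring_62's own z axis and vertical below 0.5 rad and z of ring_54 in the frame of ring_62 above 0.004 m) or (angle between ring_62's own z axis and vertical above 2.6 rad and z of ring_54 in the frame of ring_62 below -0.004 m)) and ((angle between ring_62's own z axis and vertical below 0.5 rad and z of ring_46 in the frame of ring_62 above 0.004 m) or (angle between ring_62's own z axis and vertical above 2.6 rad and z of ring_46 in the frame of ring_62 below -0.004 m)) and ((angle between ring_62's own z axis and vertical below 0.5 rad and z of ring_38 in the frame of ring_62 above 0.004 m) or (angle between ring_62's own z axis and vertical above 2.6 rad and z of ring_38 in the frame of ring_62 below -0.004 m)) and ((angle between ring_62's own z axis and vertical below 0.5 rad and z of ring_30 in the frame of ring_62 above 0.004 m) or (angle between ring_62's own z axis and vertical above 2.6 rad and z of ring_30 in the frame of ring_62 below -0.004 m)) and ((angle between ring_62's own z axis and vertical below 0.5 rad and z of collar in the frame of ring_62 above 0.004 m) or (angle between ring_62's own z axis and vertical above 2.6 rad and z of collar in the frame of ring_62 below -0.004 m)) and z of ring_54 in the frame of carrier_seat between 0.001 and 0.0115 m and ((angle between ring_54's own z axis and vertical below 0.5 rad and z of ring_46 in the frame of ring_54 above 0.004 m) or (angle between ring_54's own z axis and vertical above 2.6 rad and z of ring_46 in the frame of ring_54 below -0.004 m)) and ((angle between ring_54's own z axis and vertical below 0.5 rad and z of ring_38 in the frame of ring_54 above 0.004 m) or (angle between ring_54's own z axis and vertical above 2.6 rad and z of ring_38 in the frame of ring_54 below -0.004 m)) and ((angle between ring_54's own z axis and vertical below 0.5 rad and z of ring_30 in the frame of ring_54 above 0.004 m) or (angle between ring_54's own z axis and vertical above 2.6 rad and z of ring_30 in the frame of ring_54 below -0.004 m)) and ((angle between ring_54's own z axis and vertical below 0.5 rad and z of collar in the frame of ring_54 above 0.004 m) or (angle between ring_54's own z axis and vertical above 2.6 rad and z of collar in the frame of ring_54 below -0.004 m)) and z of ring_46 in the frame of carrier_seat between 0.001 and 0.0175 m and ((angle between ring_46's own z axis and vertical below 0.5 rad and z of ring_38 in the frame of ring_46 above 0.004 m) or (angle between ring_46's own z axis and vertical above 2.6 rad and z of ring_38 in the frame of ring_46 below -0.004 m)) and ((angle between ring_46's own z axis and vertical below 0.5 rad and z of ring_30 in the frame of ring_46 above 0.004 m) or (angle between ring_46's own z axis and vertical above 2.6 rad and z of ring_30 in the frame of ring_46 below -0.004 m)) and ((angle between ring_46's own z axis and vertical below 0.5 rad and z of collar in the frame of ring_46 above 0.004 m) or (angle between ring_46's own z axis and vertical above 2.6 rad and z of collar in the frame of ring_46 below -0.004 m)) and z of ring_38 in the frame of carrier_seat between 0.001 and 0.0235 m and ((angle between ring_38's own z axis and vertical below 0.5 rad and z of ring_30 in the frame of ring_38 above 0.004 m) or (angle between ring_38's own z axis and vertical above 2.6 rad and z of ring_30 in the frame of ring_38 below -0.004 m)) and ((angle between ring_38's own z axis and vertical below 0.5 rad and z of collar in the frame of ring_38 above 0.004 m) or (angle between ring_38's own z axis and vertical above 2.6 rad and z of collar in the frame of ring_38 below -0.004 m)) and z of ring_30 in the frame of carrier_seat between 0.001 and 0.0295 m and ((angle between ring_30's own z axis and vertical below 0.5 rad and z of collar in the frame of ring_30 above 0.004 m) or (angle between ring_30's own z axis and vertical above 2.6 rad and z of collar in the frame of ring_30 below -0.004 m)) and z of collar in the frame of carrier_seat below 0.0385 m and horizontal distance between collar and carrier_seat below 0.009 m and not ((x of pin_left in the frame of hook_left between -0.01 and 0.01 m and y of pin_left in the frame of hook_left between -0.012 and 0.012 m and z of pin_left in the frame of hook_left between -0.004 and 0.004 m and x of pin_right in the frame of hook_right between -0.01 and 0.01 m and y of pin_right in the frame of hook_right between -0.012 and 0.012 m and z of pin_right in the frame of hook_right between -0.004 and 0.004 m) or (x of pin_left in the frame of hook_right between -0.01 and 0.01 m and y of pin_left in the frame of hook_right between -0.012 and 0.012 m and z of pin_left in the frame of hook_right between -0.004 and 0.004 m and x of pin_right in the frame of hook_left between -0.01 and 0.01 m and y of pin_right in the frame of hook_left between -0.012 and 0.012 m and z of pin_right in the frame of hook_left between -0.004 and 0.004 m))), for 0.3 s.
3. both pins are down in their hooks while the carrier is still held (((x of pin_left in the frame of hook_left between -0.01 and 0.01 m and y of pin_left in the frame of hook_left between -0.012 and 0.012 m and z of pin_left in the frame of hook_left between -0.004 and 0.004 m and x of pin_right in the frame of hook_right between -0.01 and 0.01 m and y of pin_right in the frame of hook_right between -0.012 and 0.012 m and z of pin_right in the frame of hook_right between -0.004 and 0.004 m) or (x of pin_left in the frame of hook_right between -0.01 and 0.01 m and y of pin_left in the frame of hook_right between -0.012 and 0.012 m and z of pin_left in the frame of hook_right between -0.004 and 0.004 m and x of pin_right in the frame of hook_left between -0.01 and 0.01 m and y of pin_right in the frame of hook_left between -0.012 and 0.012 m and z of pin_right in the frame of hook_left between -0.004 and 0.004 m)) and contact force between the fingers and carrier above 0.5 N), for 0.2 s.
At the end, for the whole second after the job is handed in: the carrier hangs at rest and upright (within 0.15 rad), both pins in the hook troughs (within 10 mm along x, 12 mm along the pin, 4 mm in height of the seated points); every ring is on the spindle, flat and fully home (within 2.5 mm), largest at the bottom, decreasing upwards, the collar on top (z of ring_62 in the frame of carrier_seat between 0.001 and 0.0055 m and angle between the z axis of each of ring_62, ring_54, ring_46, ring_38, ring_30, collar and the z axis of carrier, either way round below 0.08 rad and horizontal distance between each of ring_62, ring_54, ring_46, ring_38, ring_30 and carrier_seat below 0.007 m and ((angle between ring_62's own z axis and vertical below 0.5 rad and z of ring_54 in the frame of ring_62 above 0.004 m) or (angle between ring_62's own z axis and vertical above 2.6 rad and z of ring_54 in the frame of ring_62 below -0.004 m)) and ((angle between ring_62's own z axis and vertical below 0.5 rad and z of ring_46 in the frame of ring_62 above 0.004 m) or (angle between ring_62's own z axis and vertical above 2.6 rad and z of ring_46 in the frame of ring_62 below -0.004 m)) and ((angle between ring_62's own z axis and vertical below 0.5 rad and z of ring_38 in the frame of ring_62 above 0.004 m) or (angle between ring_62's own z axis and vertical above 2.6 rad and z of ring_38 in the frame of ring_62 below -0.004 m)) and ((angle between ring_62's own z axis and vertical below 0.5 rad and z of ring_30 in the frame of ring_62 above 0.004 m) or (angle between ring_62's own z axis and vertical above 2.6 rad and z of ring_30 in the frame of ring_62 below -0.004 m)) and ((angle between ring_62's own z axis and vertical below 0.5 rad and z of collar in the frame of ring_62 above 0.004 m) or (angle between ring_62's own z axis and vertical above 2.6 rad and z of collar in the frame of ring_62 below -0.004 m)) and z of ring_54 in the frame of carrier_seat between 0.001 and 0.0115 m and ((angle between ring_54's own z axis and vertical below 0.5 rad and z of ring_46 in the frame of ring_54 above 0.004 m) or (angle between ring_54's own z axis and vertical above 2.6 rad and z of ring_46 in the frame of ring_54 below -0.004 m)) and ((angle between ring_54's own z axis and vertical below 0.5 rad and z of ring_38 in the frame of ring_54 above 0.004 m) or (angle between ring_54's own z axis and vertical above 2.6 rad and z of ring_38 in the frame of ring_54 below -0.004 m)) and ((angle between ring_54's own z axis and vertical below 0.5 rad and z of ring_30 in the frame of ring_54 above 0.004 m) or (angle between ring_54's own z axis and vertical above 2.6 rad and z of ring_30 in the frame of ring_54 below -0.004 m)) and ((angle between ring_54's own z axis and vertical below 0.5 rad and z of collar in the frame of ring_54 above 0.004 m) or (angle between ring_54's own z axis and vertical above 2.6 rad and z of collar in the frame of ring_54 below -0.004 m)) and z of ring_46 in the frame of carrier_seat between 0.001 and 0.0175 m and ((angle between ring_46's own z axis and vertical below 0.5 rad and z of ring_38 in the frame of ring_46 above 0.004 m) or (angle between ring_46's own z axis and vertical above 2.6 rad and z of ring_38 in the frame of ring_46 below -0.004 m)) and ((angle between ring_46's own z axis and vertical below 0.5 rad and z of ring_30 in the frame of ring_46 above 0.004 m) or (angle between ring_46's own z axis and vertical above 2.6 rad and z of ring_30 in the frame of ring_46 below -0.004 m)) and ((angle between ring_46's own z axis and vertical below 0.5 rad and z of collar in the frame of ring_46 above 0.004 m) or (angle between ring_46's own z axis and vertical above 2.6 rad and z of collar in the frame of ring_46 below -0.004 m)) and z of ring_38 in the frame of carrier_seat between 0.001 and 0.0235 m and ((angle between ring_38's own z axis and vertical below 0.5 rad and z of ring_30 in the frame of ring_38 above 0.004 m) or (angle between ring_38's own z axis and vertical above 2.6 rad and z of ring_30 in the frame of ring_38 below -0.004 m)) and ((angle between ring_38's own z axis and vertical below 0.5 rad and z of collar in the frame of ring_38 above 0.004 m) or (angle between ring_38's own z axis and vertical above 2.6 rad and z of collar in the frame of ring_38 below -0.004 m)) and z of ring_30 in the frame of carrier_seat between 0.001 and 0.0295 m and ((angle between ring_30's own z axis and vertical below 0.5 rad and z of collar in the frame of ring_30 above 0.004 m) or (angle between ring_30's own z axis and vertical above 2.6 rad and z of collar in the frame of ring_30 below -0.004 m)) and z of collar in the frame of carrier_seat below 0.0385 m and horizontal distance between collar and carrier_seat below 0.009 m and ((x of pin_left in the frame of hook_left between -0.01 and 0.01 m and y of pin_left in the frame of hook_left between -0.012 and 0.012 m and z of pin_left in the frame of hook_left between -0.004 and 0.004 m and x of pin_right in the frame of hook_right between -0.01 and 0.01 m and y of pin_right in the frame of hook_right between -0.012 and 0.012 m and z of pin_right in the frame of hook_right between -0.004 and 0.004 m) or (x of pin_left in the frame of hook_right between -0.01 and 0.01 m and y of pin_left in the frame of hook_right between -0.012 and 0.012 m and z of pin_left in the frame of hook_right between -0.004 and 0.004 m and x of pin_right in the frame of hook_left between -0.01 and 0.01 m and y of pin_right in the frame of hook_left between -0.012 and 0.012 m and z of pin_right in the frame of hook_left between -0.004 and 0.004 m)) and linear speed of carrier below 0.03 m/s and angular speed of carrier below 0.25 rad/s and angle between carrier's own z axis and vertical below 0.15 rad); the robot touches nothing.
It fails at once if the jar is shifted by more than 3 cm or knocked over (distance of jar from where it was at the start of the episode above 0.03 m or angle between jar's own z axis and vertical above 0.6 rad).
It fails at once if the vial is shifted by more than 3 cm or knocked over (distance of vial from where it was at the start of the episode above 0.03 m or angle between vial's own z axis and vertical above 0.6 rad).
Of ring_62, ring_54, ring_46, ring_38, ring_30 only 4 to 5 are there at a start; the rules pass over those that are not, and their reading is None.
At some moment in a run one of ring_62, ring_54, ring_46, ring_38, ring_30 may be knocked a few centimetres aside while the robot is not near it.
Once in a run the grip may slacken for a moment while it holds something.
It also fails if it takes over 210 s, if anything falls off the work surface, if the arm or the gripper's body presses on something with over 40 N, if the wrist force passes 120 N, or if a joint passes its speed limit or range.

## Robot

A 6-joint arm with a two-finger parallel gripper is mounted at the origin on a cart in front of the work surface, level with it; the furniture and walls round the work are solid. World frame = base frame: x ahead of the robot, y to its left, z up, the work surface at z = 0. Lengths are in m, angles in degrees, forces in N, time in s.
With the tool pointing down it reaches from about 0.25 to 0.725 m from the base axis. Payload 9.7 kg.
Tool frame: the origin (TCP) lies on the centre line of the jaws, within the pads' length; the fingertips stand 17 mm ahead of it and the grasp point (between the pads) lies 2 mm behind it (bot.tip_extent is the distance from the TCP to the fingertips, in m); z points along the fingers, y is the line along which they close (so a half turn about z gives the same grasp; the last joint's range is limited). The gripper opens to 85 mm and grips with 20 to 120 N. Pads are 22 mm wide; open, the fingers measure 114 mm over their backs; the gripper's body (76 mm by 85 mm) begins 54 mm behind the grasp point. The pads swing forward as they close: fully open they stand 13 mm farther back than shut.
Start: joints at [68.067, 4.979, 10.078, 95.1, 0, 90], TCP at [0.205, 0.51, 0.248] pointing down, gripper open.
Joint ranges: [-179.16, 179.16], [-48.56, 103.87], [-65.8, 70.77], [-126.05, 130.52], [-82.76, 87.17], [-180, 180]. Speed limits (degrees/s): [127.2, 127.2, 147.25, 180, 180, 180].

## Interface

Orientations are given as [roll, pitch, yaw] about the fixed x, y, z axes, in that order (R = Rz(yaw) Ry(pitch) Rx(roll)).
In Python, from workcell import bot gives the robot as it stands.
- The arm moves only by the tool carry_out, never from a script. Its argument "moves" is text: rows parted by semicolons, each of 7 numbers parted by spaces: the shift along the tool's x, y, z in mm, then the turn, a rotation vector about the tool's x, y, z in degrees, then the finger opening in mm, from 0 to 85.4. A call has 1 to 20 rows; each row is the pose to reach, as a shift and turn from the pose commanded when the call began, along the tool's axes at that moment; what a row does not reach only later rows make up. A row lasts 1/10 s, in which the tool goes at most 50 mm and 8.59 degrees, less where a joint would pass 70% of its speed; a pose out of reach is approached as far as the arm can. A call with a gripper value outside its range is refused whole. The fingers move at their own pace and stop on an object; "force" is the grip in N (left out, the last holds). Time passes only in rows, so rows that repeat a pose let the fingers close. It gives the time, the measured TCP pose, the force, the opening and the grip force at its end, in the units of the state.
- bot.get_obs(): the state, without advancing time (a new reading comes with each control period).
- bot.camera(name): name is "side" or "top" or "wrist"; returns a dict with "img" (400x640x3 uint8, red, green, blue), "mtx" (3x3 intrinsics, pixels), "position" and "orientation" of the camera in the world; the wrist camera has in their place "mount" (4x4, takes a point from camera to tool coordinates, whose origin is the TCP and whose axes are the flange's). Camera axes: x right, y up, looking along -z (the intrinsics and any distortion apply to the point x, -y, -z); pixel columns grow to the right and rows downward; lengths in m; the calibration is good to about 2 mm. A picture is of the moment at which its call begins: read the wrist's pose just before it. There is no depth.
- bot.job_done(): hands the job in; it is judged then, once.
The state is a dict: "time": time; "q": joint angles; "qd": joint speeds; "joint_efforts": joint torques, N m; "ee_pos": TCP position; "tcp_rot": TCP orientation; "wrist_force": force on the tool from outside, world axes, zero at the start; "torque": the same for the moment, N m; "opening": finger opening in m; "grasp_force": force on a finger pad.
Only numpy, scipy, OpenCV 4.12 (cv2) and the standard library are available. Lean on these libraries where they do the work, as an engineer would, in place of code of your own. Each camera call takes 0.05 s, during which the arm holds its last target. There are 200 camera calls.

## Working session

There is one attempt and no reset: what is moved stays moved. The work goes in short steps, Python scripts to look and compute and a tool call to move; the robot and the scene stay as the last step left them, time stands still between calls to the robot, and variables do not carry over. Pictures are saved under pics/ and viewed, at most 14 in all, crops included, and the job is handed in when it is done.

Besides the shell and the picture viewer there is one more tool, called as name(argument=value, ...) on one line, values as JSON. carry_out: Moves the arm, as the interface text tells. Its arguments: {"type":"object","properties":{"moves":{"type":"string"},"force":{"type":"number"}},"required":["moves"]}

```bash
mkdir -p pics; ls
cat > h.py <<'E'
import numpy as np, cv2
from workcell import bot
from scipy.spatial.transform import Rotation as R
def shot(name, fn=None):
    o=bot.get_obs(); c=bot.camera(name); c['obs']=o
    if fn: cv2.imwrite('pics/'+fn, c['img'][:,:,::-1])
    return c
E
python3 - <<'E'
from h import *
o=bot.get_obs(); print(o)
for n in ('top','side','wrist'):
    c=shot(n,n+'0.png'); print({k:v for k,v in c.items() if k not in('img','obs')})
print(bot.tip_extent)
E
```

```text
pics
{'time': 0.0, 'q': array([6.80675229e+01, 5.00861671e+00, 1.00351666e+01, 9.50993985e+01,
       2.92858300e-04, 9.00015741e+01]), 'qd': array([-0.00902541,  0.13484079,  0.09106367, -0.02338043, -0.06972255,
        0.11222303]), 'joint_efforts': array([ 2.53827209e-03, -5.20384812e+01,  4.64802468e+01,  1.62446348e-02,
        8.75194360e-05,  7.17469050e-06]), 'ee_pos': array([0.20535454, 0.51000361, 0.24761326]), 'tcp_rot': array([-1.79927151e+02, -2.90856740e-04,  1.58065948e+02]), 'wrist_force': array([0.18896058, 0.08041021, 0.05972511]), 'torque': array([-0.03117096, -0.06394556,  0.08272037]), 'grasp_force': 0.0, 'opening': 0.08558448100561956}
{'mtx': array([[480.96785324,   0.        , 326.22560429],
       [  0.        , 480.96785324, 201.65932584],
       [  0.        ,   0.        ,   1.        ]]), 'position': array([0.35696379, 0.0501125 , 1.51680199]), 'orientation': array([  8.19724493,   0.29256699, -89.01117727])}
{'mtx': array([[439.67429308,   0.        , 316.81935734],
       [  0.        , 439.67429308, 198.9623114 ],
       [  0.        ,   0.        ,   1.        ]]), 'position': array([ 0.13986481, -0.84363791,  0.7125492 ]), 'orientation': array([ 58.18115392,  -0.90028074, -23.62466596])}
{'mtx': array([[295.46803932,   0.        , 318.07935047],
       [  0.        , 295.46803932, 200.42571877],
       [  0.        ,   0.        ,   1.        ]]), 'mount': array([[-5.57805958e-04,  9.48164362e-01,  3.17779847e-01,
         8.20587634e-02],
       [ 9.99998967e-01,  1.07820988e-04,  1.43361314e-03,
         7.06276688e-04],
       [ 1.32503755e-03,  3.17780318e-01, -9.48163442e-01,
        -1.25513322e-01],
       [ 0.00000000e+00,  0.00000000e+00,  0.00000000e+00,
         1.00000000e+00]])}
0.017
```

View pics/top0.png

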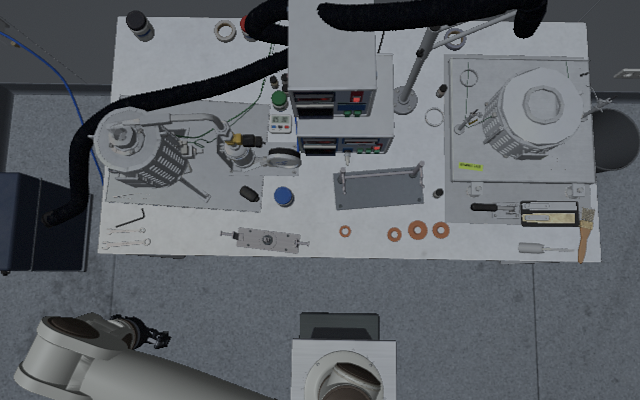

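View pics/side0.png

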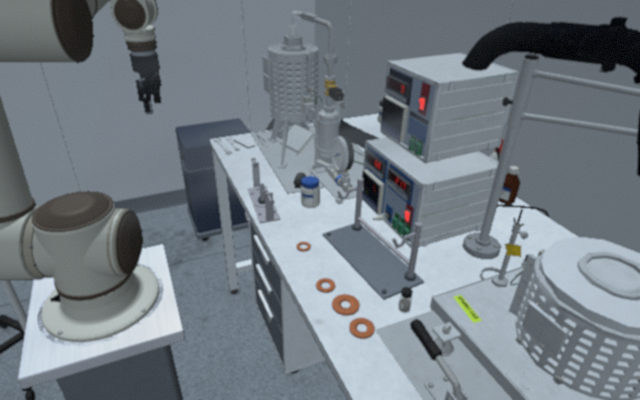

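The top view shows four copper rings at (345,231), (395,235), (418,230) and (441,230), the carrier at (268,240), the stand at (380,188), the jar at (284,197) and the vial at (438,193). The side view agrees.

```bash
cat >> h.py <<'E'
def campose(c):
    if 'mount' in c:
        o=c['obs']; T=np.eye(4); T[:3,:3]=R.from_euler('xyz',o['tcp_rot'],degrees=True).as_matrix(); T[:3,3]=o['ee_pos']
        M=T@c['mount']; return M[:3,:3],M[:3,3]
    return R.from_euler('xyz',c['orientation'],degrees=True).as_matrix(), np.array(c['position'])
def cast(c,uv,z):
    A,p=campose(c); uv=np.atleast_2d(np.float64(uv))
    K=c['mtx']; d=np.c_[(uv[:,0]-K[0,2])/K[0,0],-(uv[:,1]-K[1,2])/K[1,1],-np.ones(len(uv))]@A.T
    return p+d*((z-p[2])/d[:,2])[:,None]
def proj(c,P):
    A,p=campose(c); q=(np.atleast_2d(P)-p)@A; K=c['mtx']
    return np.c_[K[0,2]+K[0,0]*q[:,0]/-q[:,2], K[1,2]-K[1,1]*q[:,1]/-q[:,2]]
def rings(c,z=.006,amin=30):
    "copper blobs: outer contour cast on plane z -> centre, diameter"
    h=cv2.cvtColor(c['img'],cv2.COLOR_RGB2HSV)
    m=cv2.inRange(h,(3,80,60),(20,255,255)); out=[]
    for k in cv2.findContours(m,cv2.RETR_EXTERNAL,cv2.CHAIN_APPROX_NONE)[0]:
        if cv2.contourArea(k)<amin: continue
        P=cast(c,k[:,0,:],z)[:,:2]; (x,y),r=cv2.minEnclosingCircle(P.astype(np.float32))
        out.append((round(x*1000,1),round(y*1000,1),round(2000*np.sqrt(cv2.contourArea(P.astype(np.float32))/np.pi),1),round(2000*r,1),k[:,0].mean(0).round(0)))
    return out
E
python3 - <<'E'
from h import *
c=shot('top'); 
for r in rings(c): print(r)
print('side')
for r in rings(shot('side')): print(r)
for z,uv in ((.073,(267,240)),(.086,(223,234)),(.086,(308,243)),(.083,(284,196)),(.056,(438,193)),(.164,(345,168)),(.164,(421,164)),(.008,(334,182)),(.008,(423,201)),(.008,(336,210))): print(uv,z,cast(c,uv,z).round(3))
im=c['img'][140:270,200:460]; cv2.imwrite('pics/topc.png',cv2.resize(im,None,fx=3,fy=3,interpolation=cv2.INTER_CUBIC)[:,:,::-1])
E
```

```text
(474.7, -153.4, np.float64(40.0), 43.6, array([394., 234.]))
(450.5, -742.3, np.float64(47.5), 114.0, array([582., 243.]))
(482.2, 2.5, np.float64(32.4), 35.3, array([345., 231.]))
(490.9, -299.3, np.float64(48.3), 51.2, array([441., 230.]))
(489.7, -225.8, np.float64(56.5), 59.1, array([417., 230.]))
side
(489.7, -303.8, np.float64(48.5), 50.8, array([362., 328.]))
(488.7, -231.0, np.float64(55.9), 58.7, array([345., 304.]))
(473.1, -158.3, np.float64(39.5), 42.4, array([325., 285.]))
(480.4, -3.8, np.float64(30.0), 33.2, array([303., 246.]))
(267, 240) 0.073 [[0.446 0.237 0.073]]
(223, 234) 0.086 [[0.46  0.367 0.086]]
(308, 243) 0.086 [[0.438 0.113 0.086]]
(284, 196) 0.083 [[0.579 0.189 0.083]]
(438, 193) 0.056 [[ 0.6   -0.282  0.056]]
(345, 168) 0.164 [[0.65  0.008 0.164]]
(421, 164) 0.164 [[ 0.665 -0.21   0.164]]
(334, 182) 0.008 [[0.638 0.038 0.008]]
(423, 201) 0.008 [[ 0.581 -0.245  0.008]]
(336, 210) 0.008 [[0.548 0.03  0.008]]
```

View pics/topc.png

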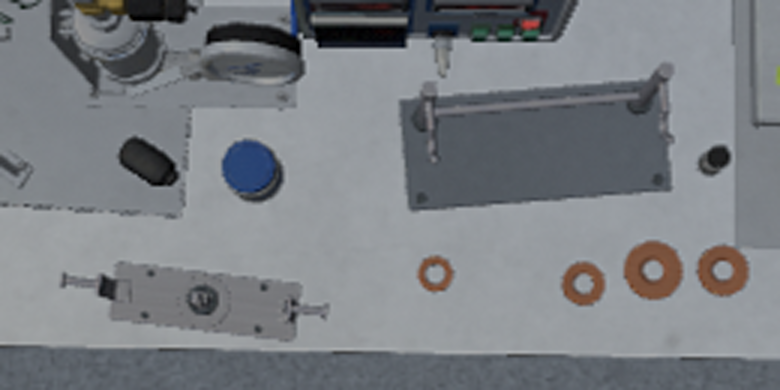

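```bash
cat >> h.py <<'E'
def goto(x,y,z,yaw):
    "print shift (mm) and rotvec (deg) in present tool axes to a tool-down pose (mm)"
    o=bot.get_obs(); A=R.from_euler('xyz',o['tcp_rot'],degrees=True)
    s=A.inv().apply(np.array([x,y,z])-o['ee_pos']*1000); r=(A.inv()*R.from_euler('xyz',[180,0,yaw],degrees=True)).as_rotvec(degrees=True)
    print('goto',np.array([x,y,z,yaw]).round(1),'->',s.round(1),r.round(2))
E
python3 -c "
from h import *
goto(449,240,200,85)"
```

```text
goto [449 240 200  85] -> [-326.9 -159.5   48. ] [-3.000e-02  2.000e-02  7.307e+01]
```

carry_out(moves="-327 -159.5 48 0 0 73 85; -327 -159.5 48 0 0 73 85; -327 -159.5 48 0 0 73 85; -327 -159.5 48 0 0 73 85; -327 -159.5 48 0 0 73 85; -327 -159.5 48 0 0 73 85; -327 -159.5 48 0 0 73 85; -327 -159.5 48 0 0 73 85; -327 -159.5 48 0 0 73 85; -327 -159.5 48 0 0 73 85; -327 -159.5 48 0 0 73 85; -327 -159.5 48 0 0 73 85; -327 -159.5 48 0 0 73 85; -327 -159.5 48 0 0 73 85")

```text
time: 1.65
ee_pos: [0.449, 0.2405, 0.2004]
tcp_rot: [180.0, -0.0, 85.2]
wrist_force: [0.9, 0.4, 0.6]
opening: 0.0851
grasp_force: 0.0
```

Run:
```python
from h import *
c=shot('wrist','w1.png'); o=c['obs']; print(o['time'],o['ee_pos'],o['tcp_rot'],bot.tip_extent)
```

```text
1.65 [0.44896984 0.2404587  0.20036178] [ 1.79994297e+02 -5.78117505e-03  8.51524255e+01] 0.017
```

View pics/w1.png

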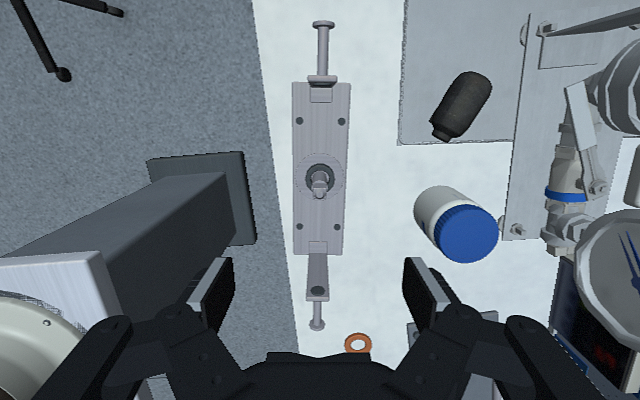

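The wrist view shows the carrier nearly in line. Its pin discs are at (324,24) and (317,326), the plate corners are (293,82), (349,82), (343,255) and (294,253), and the spindle top is near (319,190).

Run:
```python
from h import *
o=bot.get_obs(); c=shot('wrist')
f=lambda n,uv,z: print(n,(cast(c,uv,z)*1000).round(1).tolist())
f('plate',[(293,82),(349,82),(343,255),(294,253)],.006)
f('pins',[(324,24),(317,326)],.086)
f('holes',[(299,121),(341,121),(299,227),(342,227)],.006)
f('spindle',[(319,185),(319,197)],.069)
im=c['img'][150:230,270:370]; cv2.imwrite('pics/w1c.png',cv2.resize(im,None,fx=7,fy=7,interpolation=cv2.INTER_CUBIC)[:,:,::-1])
```

```text
plate [[432.2, 342.9, 6.0], [488.4, 338.0, 6.0], [470.9, 143.0, 6.0], [411.8, 150.8, 6.0]]
pins [[464.5, 374.1, 86.0], [436.5, 110.4, 86.0]]
holes [[434.2, 304.6, 6.0], [478.1, 300.8, 6.0], [421.5, 184.5, 6.0], [471.9, 180.1, 6.0]]
spindle [[450.5, 251.0, 69.0], [449.5, 239.7, 69.0]]
```

View pics/w1c.png

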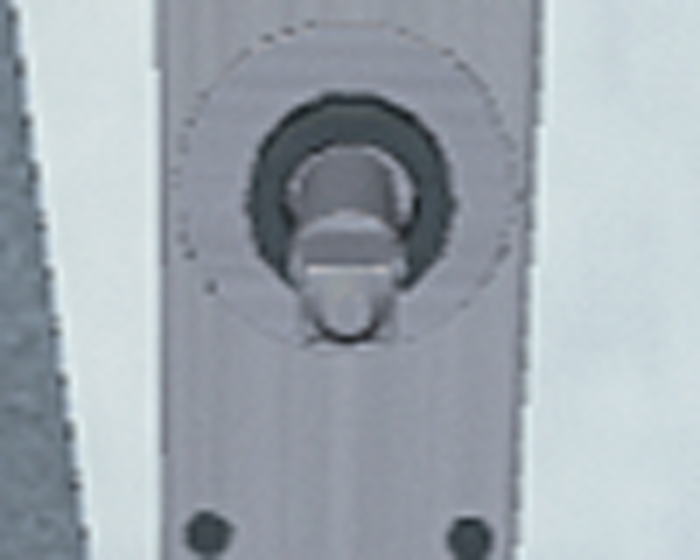

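The crop shows the collar down on the seat and the nose tip at image pixel (319.6,194). The spindle axis is about (450.5,242.5) mm, with carrier yaw about -6°.

```bash
python3 -c "
from h import *
goto(450.5,242.5,100,84);goto(450.5,242.5,28,84)"
```

```text
goto [450.5 242.5 100.   84. ] -> [  2.3   1.3 100.3] [ 0.   -0.    1.12]
goto [450.5 242.5  28.   84. ] -> [  2.3   1.3 172.3] [ 0.   -0.    1.12]
```

carry_out(moves="2.3 1.3 50 0 0 1.1 50; 2.3 1.3 80 0 0 1.1 50; 2.3 1.3 100 0 0 1.1 50; 2.3 1.3 100 0 0 1.1 50; 2.3 1.3 120 0 0 1.1 50; 2.3 1.3 140 0 0 1.1 50; 2.3 1.3 160 0 0 1.1 50; 2.3 1.3 172 0 0 1.1 50; 2.3 1.3 172 0 0 1.1 50; 2.3 1.3 172 0 0 1.1 26; 2.3 1.3 172 0 0 1.1 26; 2.3 1.3 172 0 0 1.1 26; 2.3 1.3 172 0 0 1.1 26; 2.3 1.3 172 0 0 1.1 26; 2.3 1.3 172 0 0 1.1 26; 2.3 1.3 172 0 0 1.1 26", force=40)

```text
time: 3.35
ee_pos: [0.4513, 0.2427, 0.0299]
tcp_rot: [179.9, -0.1, 84.0]
wrist_force: [-1.6, -0.6, 7.0]
opening: 0.0271
grasp_force: 39.8
```

Run:
```python
from h import *
c=shot('side','s1.png')
im=c['img'][120:240,200:330]; cv2.imwrite('pics/s1c.png',cv2.resize(im,None,fx=5,fy=5,interpolation=cv2.INTER_CUBIC)[:,:,::-1])
```

```text
(no output)
```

View pics/s1c.png

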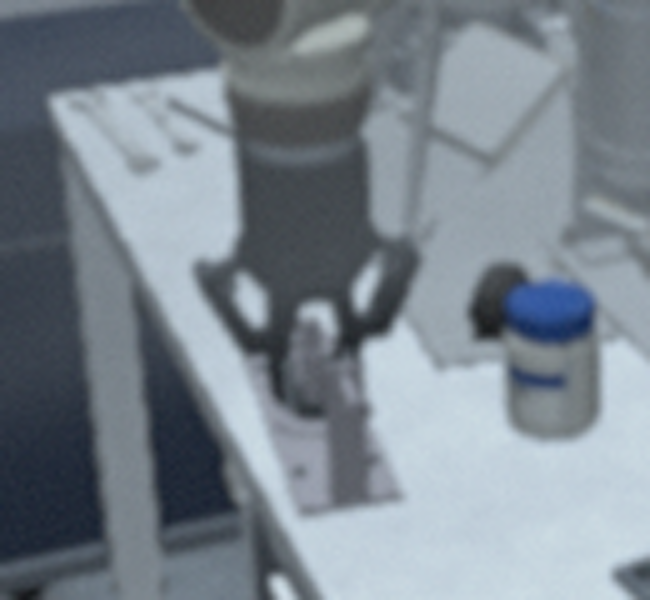

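The fingers are around the collar, but the opening reads 27 mm. I'll lift and check.

carry_out(moves="0 0 -10 0 0 0 26; 0 0 -20 0 0 0 26; 0 0 -40 0 0 0 26; 0 0 -60 0 0 0 26; 0 0 -80 0 0 0 26; 0 0 -100 0 0 0 26; 0 0 -100 0 0 0 26; 0 0 -100 0 0 0 26")

```text
time: 4.2
ee_pos: [0.451, 0.2424, 0.1288]
tcp_rot: [179.9, -0.0, 84.0]
wrist_force: [0.3, 0.8, -0.6]
opening: 0.0273
grasp_force: 39.5
```

Run:
```python
from h import *
c=shot('wrist'); o=c['obs']; print(o['ee_pos'],o['tcp_rot'],o['opening'])
w=c['img'][130:400,200:440]; s=shot('side')['img'][100:235,200:320]
im=np.hstack([cv2.resize(w,(480,540)),cv2.resize(s,(300,338))[:540] if 0 else cv2.copyMakeBorder(cv2.resize(s,(300,338)),0,202,0,0,cv2.BORDER_CONSTANT)])
cv2.imwrite('pics/c2.png',im[:,:,::-1])
```

```text
[0.45095812 0.24241231 0.128843  ] [ 1.79940498e+02 -3.93978019e-02  8.39680383e+01] 0.027338739784249142
```

View pics/c2.png

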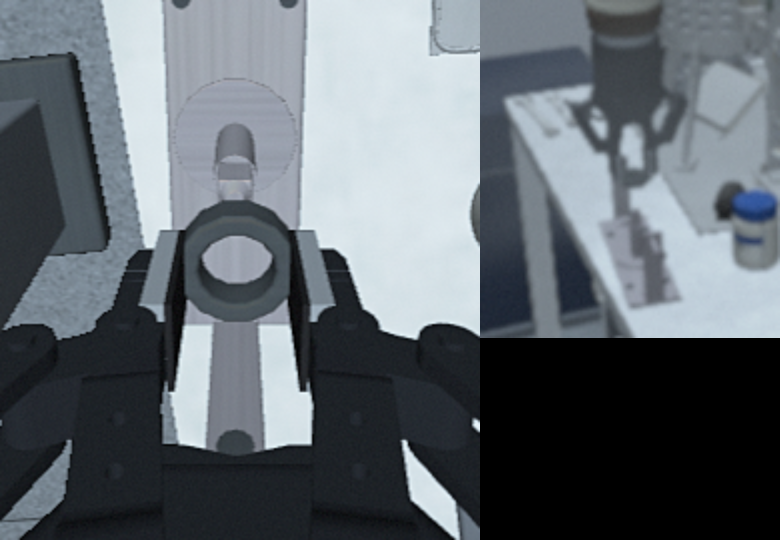

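The wrist view shows the collar held between the pads, with its bore at image pixel (318.5,257) and a bare spindle behind it. I'll check its offset from the TCP.

Run:
```python
from h import *
c=shot('wrist'); o=c['obs']; A=R.from_euler('xyz',o['tcp_rot'],degrees=True)
for dz in(-8,-2,4,10):  # height above tcp
    P=cast(c,[(318.5,250),(318.5,259)],o['ee_pos'][2]+dz/1000); print(dz,A.inv().apply(P-o['ee_pos']).round(4)[:,:2].tolist())
f=lambda n,uv,z: print(n,(cast(c,uv,z)*1000).round(1).tolist())
g=c['img'][200:240,300:336]
f('nose',[(318,222),(318,226)],.073)
f('disc centre',[(317.5,197.5)],.009)
c=shot('top')
for r in rings(c): print(r)
```

```text
-8 [[0.0111, -0.0001], [0.0059, -0.0001]]
-2 [[0.0143, -0.0001], [0.0094, -0.0001]]
4 [[0.0175, -0.0001], [0.0128, -0.0001]]
10 [[0.0207, -0.0001], [0.0162, -0.0001]]
nose [[450.7, 249.0, 73.0], [450.4, 246.1, 73.0]]
disc centre [[449.8, 245.2, 9.0]]
(474.7, -153.4, np.float64(40.0), 43.6, array([394., 234.]))
(450.5, -742.3, np.float64(47.5), 114.0, array([582., 243.]))
(482.2, 2.5, np.float64(32.2), 35.3, array([345., 231.]))
(490.8, -298.7, np.float64(48.4), 51.9, array([440., 230.]))
(489.7, -225.8, np.float64(56.5), 59.1, array([417., 230.]))
```

```bash
python3 -c "
from h import *
goto(510,65,150,84);goto(510,65,22,84)"
```

```text
goto [510  65 150  84] -> [-169.8   78.   -22.6] [-0.08  0.05 -0.03]
goto [510  65  22  84] -> [-169.7   78.2  105.4] [-0.08  0.05 -0.03]
```

carry_out(moves="0 0 -23 0 0 0 26; -45 20 -23 0 0 0 26; -90 40 -23 0 0 0 26; -135 60 -23 0 0 0 26; -170 78 -23 0 0 0 26; -170 78 0 0 0 0 26; -170 78 40 0 0 0 26; -170 78 80 0 0 0 26; -170 78 97 0 0 0 26; -170 78 105 0 0 0 26; -170 78 105 0 0 0 26; -170 78 105 0 0 0 45; -170 78 105 0 0 0 45; -170 78 105 0 0 0 45; -170 78 105 0 0 0 45; -170 78 70 0 0 0 45; -170 78 20 0 0 0 45; -170 78 -20 0 0 0 85; -170 78 -70 0 0 0 85; -170 78 -70 0 0 0 85")

```text
time: 6.4
ee_pos: [0.5125, 0.0653, 0.2056]
tcp_rot: [179.4, -0.1, 84.0]
wrist_force: [1.1, 0.9, 0.0]
opening: 0.0847
grasp_force: 0.0
```

Run:
```python
from h import *
c=shot('wrist','w3.png'); o=c['obs']; print(o['ee_pos'],o['tcp_rot'])
for r in rings(c): print(r)
```

```text
[0.51251621 0.0652902  0.20556579] [ 1.79435302e+02 -1.34164240e-01  8.39676438e+01]
(476.0, -151.3, np.float64(44.9), 48.5, array([307., 334.]))
(483.7, 2.8, np.float64(36.1), 38.7, array([298., 231.]))
```

View pics/w3.png

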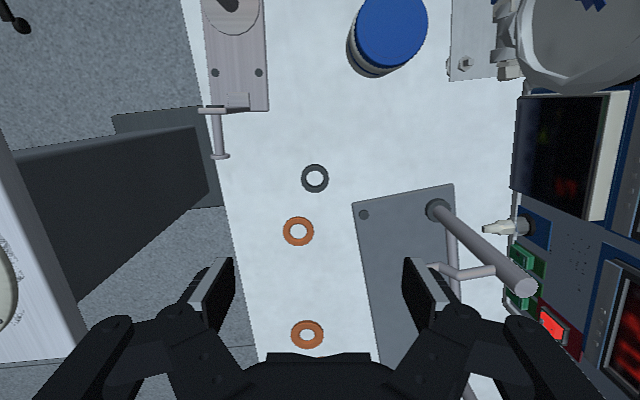

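The wrist view shows the collar on the bench at (315,179) and rings at (298,231) and (307,334). At this closer range they measure 38 and 46 mm, so ring_30 is the missing one and the set is 62, 54, 46 and 38.

Run:
```python
from h import *
c=shot('wrist'); o=c['obs']; A=R.from_euler('xyz',o['tcp_rot'],degrees=True)
print('collar',(cast(c,[(315,178.5)],.012)*1000).round(1))
for zt in (4,8,12,17,21):
    for w in (27.3,32,85):
        P=A.apply(np.array([[11,-w/2,zt],[11,w/2,zt]])/1000)+o['ee_pos']; print(zt,w,proj(c,P).round(0).tolist())
g=cv2.resize(c['img'][240:300,180:460],None,fx=2.8,fy=2.8,interpolation=cv2.INTER_CUBIC)
m=cv2.inRange(cv2.cvtColor(c['img'],cv2.COLOR_RGB2GRAY),130,190)
```

```text
collar [[509.7  67.5  12. ]]
4 27.3 [[291.0, 254.0], [346.0, 254.0]]
4 32 [[286.0, 254.0], [351.0, 254.0]]
4 85 [[232.0, 254.0], [405.0, 254.0]]
8 27.3 [[292.0, 250.0], [346.0, 250.0]]
8 32 [[287.0, 250.0], [350.0, 250.0]]
8 85 [[235.0, 250.0], [403.0, 250.0]]
12 27.3 [[292.0, 246.0], [345.0, 246.0]]
12 32 [[288.0, 246.0], [350.0, 246.0]]
12 85 [[237.0, 247.0], [401.0, 246.0]]
17 27.3 [[293.0, 242.0], [344.0, 242.0]]
17 32 [[289.0, 242.0], [349.0, 242.0]]
17 85 [[239.0, 242.0], [398.0, 242.0]]
21 27.3 [[294.0, 239.0], [344.0, 239.0]]
21 32 [[289.0, 239.0], [348.0, 239.0]]
21 85 [[241.0, 239.0], [396.0, 239.0]]
```

```bash
python3 -c "
from h import *
goto(490,-228,150,84)"
```

```text
goto [ 490 -228  150   84] -> [-293.7    9.7   49.5] [ 0.15 -0.04 -0.03]
```

carry_out(moves="-48 1 0 0 0 0 72; -96 3 0 0 0 0 72; -144 5 0 0 0 0 72; -192 7 0 0 0 0 72; -240 8 0 0 0 0 72; -294 10 30 0 0 0 72; -294 10 50 0.15 0 0 72; -294 10 50 0.15 0 0 72; -294 10 50 0.15 0 0 72")

```text
time: 7.4
ee_pos: [0.4888, -0.2278, 0.1475]
tcp_rot: [-179.7, -0.1, 83.9]
wrist_force: [-0.1, 1.1, 0.4]
opening: 0.072
grasp_force: 0.0
```

Run:
```python
from h import *
c=shot('wrist','w4.png'); o=c['obs']; print(o['time'],o['ee_pos'],o['tcp_rot'],o['opening'])
for r in rings(c): print(r)
```

```text
7.4 [ 0.48875364 -0.227789    0.14745606] [-1.79711961e+02 -6.23719831e-02  8.39452829e+01] 0.07195746811105283
(491.9, -298.4, np.float64(52.5), 54.5, array([329., 258.]))
(490.6, -226.1, np.float64(60.0), 61.6, array([321., 190.]))
(475.7, -153.3, np.float64(43.8), 45.1, array([295., 112.]))
```

```bash
python3 -c "
from h import *
goto(490.6,-226.1,14,84)"
```

```text
goto [ 490.6 -226.1   14.    84. ] -> [  1.5   1.4 134.6] [-0.17 -0.02  0.  ]
```

carry_out(moves="1.5 1.4 40 -0.2 0 0 72; 1.5 1.4 80 -0.2 0 0 72; 1.5 1.4 110 -0.2 0 0 72; 1.5 1.4 125 -0.2 0 0 72; 1.5 1.4 132 -0.2 0 0 72; 1.5 1.4 134.6 -0.2 0 0 72; 1.5 1.4 134.6 -0.2 0 0 72")

```text
time: 8.15
ee_pos: [0.4915, -0.2271, 0.0151]
tcp_rot: [179.8, 0.0, 84.0]
wrist_force: [0.4, -1.1, 0.4]
opening: 0.0721
grasp_force: 0.0
```

Run:
```python
from h import *
c=shot('side'); cv2.imwrite('pics/s5.png',cv2.resize(c['img'][220:350,260:440],None,fx=4,fy=4,interpolation=cv2.INTER_CUBIC)[:,:,::-1])
```

```text
(no output)
```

View pics/s5.png

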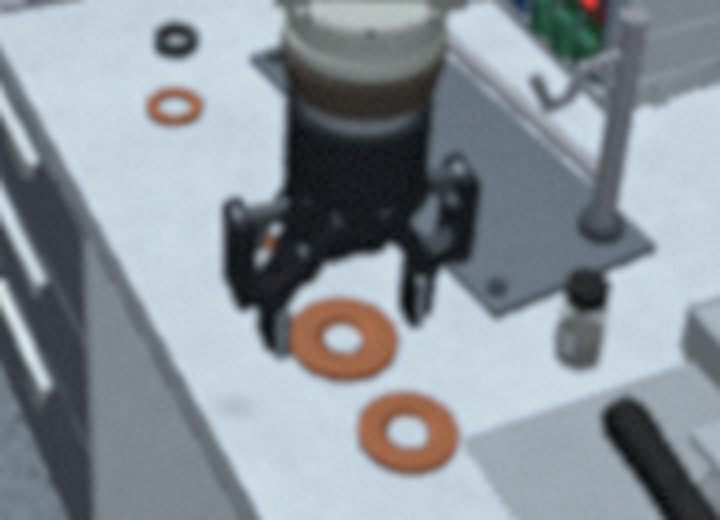

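The fingers straddle the 62 mm ring, with the tips at crop pixels (275,350) and (415,320) and the ring centred between them. Closing now.

carry_out(moves="0 0 0 0 0 0 50; 0 0 0 0 0 0 50; 0 0 0 0 0 0 50; 0 0 0 0 0 0 50; 0 0 0 0 0 0 50", force=40)

```text
time: 8.7
ee_pos: [0.4913, -0.2273, 0.0155]
tcp_rot: [179.8, 0.0, 84.0]
wrist_force: [-2.0, 0.7, 6.3]
opening: 0.0567
grasp_force: 41.3
```

carry_out(moves="0 0 -10 0 0 0 50; 0 0 -40 0 0 0 50; 0 0 -80 0 0 0 50; 0 0 -120 0 0 0 50; 45 0 -140 0 0 0 50; 90 0 -140 0 0 0 50; 135 0 -140 0 0 0 50; 180 0 -140 0 0 0 50; 225 0 -140 0 0 0 50; 270 0 -140 0 0 0 50; 315 0 -140 0 0 0 50; 360 0 -140 0 0 0 50; 405 0 -140 0 0 0 50; 405 0 -140 0 0 0 50")

```text
time: 10.1
ee_pos: [0.5331, 0.1803, 0.1541]
tcp_rot: [179.9, -0.1, 84.2]
wrist_force: [-0.9, -1.1, -2.3]
opening: 0.0568
grasp_force: 43.2
```

Run:
```python
from h import *
goto(450.3,243.5,130,84)
print(bot.get_obs()['opening'])
for r in rings(shot('wrist'),.14): print(r)
```

```text
goto [450.3 243.5 130.   84. ] -> [ 54.6 -88.8  24.1] [ 0.07 -0.08  0.23]
0.056825900637113305
(511.4, 130.6, np.float64(18.9), 20.8, array([291., 340.]))
(532.7, 179.6, np.float64(62.4), 64.6, array([318., 261.]))
```

carry_out(moves="30 -45 0 0 0 0.2 50; 54.6 -88.8 0 0 0 0.2 50; 54.6 -88.8 15 0 0 0.2 50; 54.6 -88.8 24 0 0 0.2 50; 54.6 -88.8 24 0 0 0.2 50")

```text
time: 10.65
ee_pos: [0.4504, 0.2383, 0.1287]
tcp_rot: [-180.0, 0.1, 83.7]
wrist_force: [-0.5, -0.5, -1.2]
opening: 0.0567
grasp_force: 43.4
```

Run:
```python
from h import *
c=shot('wrist'); o=c['obs']; print(o['ee_pos'],o['tcp_rot'],o['opening'])
for r in rings(c,.12): print(r)
cv2.imwrite('pics/w6.png',cv2.resize(c['img'][100:320,220:420],(545,600),interpolation=cv2.INTER_CUBIC)[:,:,::-1])
```

```text
[0.4503866  0.23830719 0.12872515] [-1.79986862e+02  6.61774227e-02  8.37257200e+01] 0.05667491160377969
(450.5, 240.7, np.float64(60.1), 62.5, array([318., 261.]))
```

View pics/w6.png

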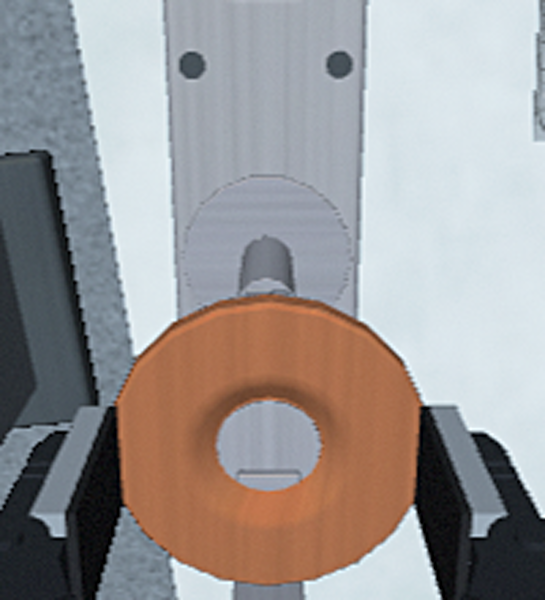

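The view shows the ring held level and centred, with its bore at crop pixel (268,445). The seat disc arc behind it has its top at image pixel (318.3,164.2).

Run:
```python
from h import *
c=shot('wrist'); o=c['obs']; print(o['ee_pos'],o['tcp_rot'])
P=cast(c,[(318.3,164.2),(287.5,195),(349.2,195)],.009)*1000; print(P.round(1))
u=np.array([-np.sin(np.radians(-6)),np.cos(np.radians(-6))]); print('seat from top arc',P[0,:2]-27*u,'from sides',P[1:,:2].mean(0))
print('holes',(cast(c,[(290.5,123.9),(344.8,123.9)],.006)*1000).round(1))
for r in rings(c,.112+.006): print(r)
```

```text
[0.45085732 0.23831174 0.12939194] [1.79982465e+02 3.97256494e-02 8.36922008e+01]
[[454.3 270.    9. ]
 [424.6 245.9   9. ]
 [478.1 240.    9. ]]
seat from top arc [451.51190498 243.15884528] from sides [451.37922796 242.93911538]
holes [[435.4 305.1   6. ]
 [479.5 300.2   6. ]]
(450.6, 239.2, np.float64(61.3), 63.8, array([318., 261.]))
```

```bash
python3 -c "
from h import *
goto(451.3,242.2,90,84);goto(451.3,242.2,55,84);goto(451.3,242.2,26,84)"
```

```text
goto [451.3 242.2  90.   84. ] -> [ 3.8 -0.3 39.9] [ 0.05  0.01 -0.32]
goto [451.3 242.2  55.   84. ] -> [ 3.8 -0.4 74.9] [ 0.05  0.01 -0.32]
goto [451.3 242.2  26.   84. ] -> [  3.8  -0.4 103.9] [ 0.05  0.01 -0.32]
```

carry_out(moves="3.8 -0.3 10 0 0 -0.3 50; 3.8 -0.3 25 0 0 -0.3 50; 3.8 -0.3 38 0 0 -0.3 50; 3.8 -0.3 45 0 0 -0.3 50; 3.8 -0.3 52 0 0 -0.3 50; 3.8 -0.3 60 0 0 -0.3 50; 3.8 -0.3 68 0 0 -0.3 50; 3.8 -0.3 75 0 0 -0.3 50; 3.8 -0.3 75 0 0 -0.3 50")

```text
time: 11.65
ee_pos: [0.4502, 0.2429, 0.0535]
tcp_rot: [-180.0, 0.0, 84.1]
wrist_force: [-0.6, -0.3, -1.2]
opening: 0.0566
grasp_force: 43.4
```

carry_out(moves="0 0 10 0 0 0 50; 0 0 20 0 0 0 50; 0 0 26 0 0 0 50; 0 0 27 0 0 0 50; 0 0 27 0 0 0 50; 0 0 27 0 0 0 68; 0 0 27 0 0 0 68; 0 0 27 0 0 0 68; 0 0 20 0 0 0 68; 0 0 0 0 0 0 68; 0 0 -40 0 0 0 68; 0 0 -75 0 0 0 68; 0 0 -75 0 0 0 68")

```text
time: 12.95
ee_pos: [0.4526, 0.2443, 0.1355]
tcp_rot: [179.6, -0.3, 84.1]
wrist_force: [0.8, -0.6, 0.1]
opening: 0.0683
grasp_force: 0.0
```

Run:
```python
from h import *
c=shot('wrist'); o=c['obs']; print(o['ee_pos'],o['tcp_rot'],o['opening'])
for r in rings(c,.015): print(r)
cv2.imwrite('pics/w7.png',cv2.resize(c['img'][100:320,220:420],(363,400),interpolation=cv2.INTER_CUBIC)[:,:,::-1])
for r in rings(shot('top')): print(r)
goto(491.9,-298.4,155,84)
```

```text
[0.45263078 0.24427753 0.13546573] [179.56111319  -0.26622106  84.06897259] 0.0682849539797799
(450.6, 244.5, np.float64(52.1), 62.0, array([315., 200.]))
(458.0, 226.8, np.float64(21.0), 43.1, array([274., 238.]))
(474.7, -153.4, np.float64(40.0), 43.6, array([394., 234.]))
(452.4, -736.9, np.float64(47.5), 116.1, array([582., 243.]))
(482.2, 2.5, np.float64(32.4), 35.3, array([345., 231.]))
(490.8, -298.7, np.float64(48.4), 51.9, array([440., 230.]))
goto [ 491.9 -298.4  155.    84. ] -> [-534.7   96.6  -24.6] [ 0.16 -0.08  0.07]
```

View pics/w7.png

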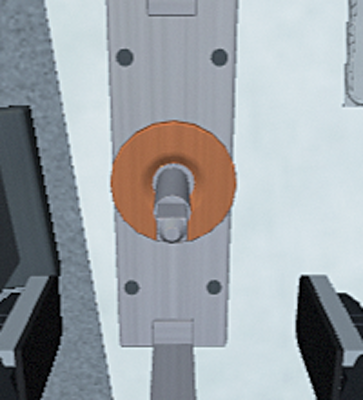

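The 62 mm ring is flat on the seat with the spindle through it. The ring is centred at crop pixel (173,182), and its cast diameter at z = 15 mm is 62. Next is the 54 mm ring.

carry_out(moves="-20 3 -25 0 0 0 68; -65 12 -25 0 0 0 64; -110 20 -25 0 0 0 64; -155 28 -25 0 0 0 64; -200 36 -25 0 0 0 64; -245 44 -25 0 0 0 64; -290 52 -25 0 0 0 64; -335 60 -25 0 0 0 64; -380 68 -25 0 0 0 64; -425 76 -25 0 0 0 64; -470 85 -25 0 0 0 64; -510 92 -25 0 0 0 64; -535 96.5 -25 0 0 0 64; -535 96.5 -25 0.2 0 0 64; -535 96.5 -25 0.2 0 0 64; -535 96.5 -25 0.2 0 0 64")

```text
time: 14.65
ee_pos: [0.4911, -0.298, 0.1541]
tcp_rot: [-179.8, -0.0, 84.1]
wrist_force: [0.0, -0.0, 0.1]
opening: 0.0642
grasp_force: 0.0
```

Run:
```python
from h import *
c=shot('wrist'); o=c['obs']; print(o['ee_pos'],o['tcp_rot'])
L=rings(c)
for r in L: print(r); goto(r[0],r[1],16,84)
```

```text
[ 0.49109259 -0.29795849  0.15407806] [-1.79790572e+02 -4.02784990e-02  8.41058025e+01]
(491.6, -298.9, np.float64(52.0), 53.9, array([320., 191.]))
goto [ 491.6 -298.9   16.    84. ] -> [ -1.1   0.9 138.4] [-0.18 -0.03  0.13]
(475.8, -153.6, np.float64(42.5), 45.3, array([282.,  24.]))
goto [ 475.8 -153.6   16.    84. ] -> [141.8 -29.7 138.6] [-0.18 -0.03  0.13]
```

carry_out(moves="-1 1 40 -0.2 0 0.1 64; -1 1 80 -0.2 0 0.1 64; -1 1 110 -0.2 0 0.1 64; -1 1 128 -0.2 0 0.1 64; -1 1 136 -0.2 0 0.1 64; -1 1 138 -0.2 0 0.1 64; -1 1 138 -0.2 0 0.1 64; -1 1 138 -0.2 0 0.1 42; -1 1 138 -0.2 0 0.1 42; -1 1 138 -0.2 0 0.1 42; -1 1 138 -0.2 0 0.1 42; -1 1 138 -0.2 0 0.1 42; -1 1 138 -0.2 0 0.1 42; -1 1 138 -0.2 0 0.1 42")

```text
time: 16.1
ee_pos: [0.4925, -0.3002, 0.0189]
tcp_rot: [179.8, 0.0, 84.0]
wrist_force: [-2.2, 2.0, 8.7]
opening: 0.0479
grasp_force: 39.8
```

```bash
python3 -c "
from h import *
goto(451.3,241.9,130,84)"
```

```text
goto [451.3 241.9 130.   84. ] -> [ 534.7  -97.5 -111.9] [ 0.17  0.04 -0.02]
```

carry_out(moves="0 0 -15 0 0 0 42; 0 0 -60 0 0 0 42; 0 0 -105 0 0 0 42; 0 0 -145 0 0 0 42; 48 -9 -150 0 0 0 42; 96 -18 -150 0 0 0 42; 144 -27 -150 0 0 0 42; 192 -36 -150 0 0 0 42; 240 -44 -150 0 0 0 42; 288 -53 -150 0 0 0 42; 336 -62 -150 0 0 0 42; 384 -70 -150 0 0 0 42; 430 -79 -150 0 0 0 42; 470 -86 -150 0 0 0 42; 505 -92 -150 0 0 0 42; 525 -96 -140 0 0 0 42; 535 -97.5 -125 0.2 0 0 42; 535 -97.5 -112 0.2 0 0 42; 535 -97.5 -112 0.2 0 0 42; 535 -97.5 -112 0.2 0 0 42")

```text
time: 18.1
ee_pos: [0.451, 0.2411, 0.1285]
tcp_rot: [-179.8, 0.0, 83.9]
wrist_force: [0.7, 0.1, -0.1]
opening: 0.0479
grasp_force: 41.6
```

```bash
cat >> h.py <<'E'
def seat(c):
    "spindle axis from the plate holes seen by the wrist camera (dark dots), mean of those found"
    g=cv2.cvtColor(c['img'],cv2.COLOR_RGB2GRAY); m=cv2.inRange(g,0,100); out=[]
    for k in cv2.findContours(m,cv2.RETR_EXTERNAL,cv2.CHAIN_APPROX_NONE)[0]:
        a=cv2.contourArea(k); (u,v),r=cv2.minEnclosingCircle(k)
        if 15<a<150 and a/(np.pi*r*r)>.5:
            P=cast(c,[(u,v)],.006)[0]*1000
            if abs(P[0]-451)<45 and abs(P[1]-243)<80: out.append(P[:2].round(1).tolist())
    return out
E
python3 - <<'E'
from h import *
c=shot('wrist','w8.png'); o=c['obs']; print(o['ee_pos'],o['tcp_rot'],o['opening'],seat(c))
for r in rings(c,o['ee_pos'][2]-.019+.006): print(r)
goto(451.3,241.9,130,84)
E
```

```text
[0.45100198 0.24111998 0.12848764] [-1.79819337e+02  3.63714049e-02  8.38907248e+01] 0.0478666213180814 [[478.1, 300.8], [434.6, 305.5]]
(452.1, 255.8, np.float64(61.0), 79.9, array([318., 236.]))
goto [451.3 241.9 130.   84. ] -> [ 0.6 -0.  -1. ] [-0.14  0.   -0.11]
```

carry_out(moves="0.6 0 10 -0.1 0 0 42; 0.6 0 20 -0.1 0 0 42; 0.6 0 30 -0.1 0 0 42; 0.6 0 38 -0.1 0 0 42; 0.6 0 46 -0.1 0 0 42; 0.6 0 54 -0.1 0 0 42; 0.6 0 62 -0.1 0 0 42; 0.6 0 68 -0.1 0 0 42; 0.6 0 68 -0.1 0 0 42")

```text
time: 19.05
ee_pos: [0.4505, 0.2427, 0.0596]
tcp_rot: [-179.9, 0.0, 84.0]
wrist_force: [0.3, -0.2, -1.2]
opening: 0.0478
grasp_force: 41.6
```

carry_out(moves="0 0 10 0 0 0 42; 0 0 18 0 0 0 42; 0 0 23 0 0 0 42; 0 0 24.5 0 0 0 42; 0 0 24.5 0 0 0 42; 0 0 24.5 0 0 0 62; 0 0 24.5 0 0 0 62; 0 0 24.5 0 0 0 62; 0 0 18 0 0 0 62; 0 0 0 0 0 0 62; 0 0 -40 0 0 0 62; 0 0 -75 0 0 0 62; 0 0 -75 0 0 0 62")

```text
time: 20.35
ee_pos: [0.4529, 0.244, 0.1414]
tcp_rot: [179.7, -0.3, 84.0]
wrist_force: [1.7, -0.8, -0.8]
opening: 0.0622
grasp_force: 0.0
```

```bash
cat >> h.py <<'E'
def stack(fn):
    c=shot('wrist'); o=c['obs']; print(o['time'],o['ee_pos'].round(4),o['opening'],seat(c))
    cv2.imwrite('pics/'+fn,cv2.resize(c['img'][100:320,220:420],(363,400),interpolation=cv2.INTER_CUBIC)[:,:,::-1])
    s=shot('side'); cv2.imwrite('pics/s'+fn,cv2.resize(s['img'][140:225,225:310],(510,510),interpolation=cv2.INTER_CUBIC)[:,:,::-1])
    for z in (.015,.021): print(z,[r[:4] for r in rings(c,z)])
    print('top',[r[:4] for r in rings(shot('top'))])
E
python3 - <<'E'
from h import *
stack('w9.png'); goto(475.8,-153.4,155,84)
E
```

```text
20.35 [0.4529 0.244  0.1414] 0.06221318698927716 [[466.1, 181.0], [421.8, 185.9], [478.5, 301.0], [434.3, 305.5]]
0.015 [(450.4, 244.6, np.float64(52.5), 62.1)]
0.021 [(450.6, 246.6, np.float64(51.3), 60.6)]
top [(458.0, 226.8, np.float64(20.8), 43.1), (474.7, -153.4, np.float64(40.0), 43.6), (452.4, -736.9, np.float64(47.5), 116.1), (482.2, 2.5, np.float64(32.4), 35.3)]
goto [ 475.8 -153.4  155.    84. ] -> [-391.5   66.4  -19.5] [-0.04 -0.   -0.03]
```

carry_out(moves="-20 3 -20 0 0 0 62; -65 11 -20 0 0 0 56; -110 19 -20 0 0 0 56; -155 26 -20 0 0 0 56; -200 34 -20 0 0 0 56; -245 41 -20 0 0 0 56; -290 49 -20 0 0 0 56; -335 57 -20 0 0 0 56; -370 63 -20 0 0 0 56; -391 66.4 -20 0 0 0 56; -391 66.4 -20 0 0 0 56; -391 66.4 -20 0 0 0 56; -391 66.4 -20 0 0 0 56")

```text
time: 21.8
ee_pos: [0.4756, -0.1521, 0.1549]
tcp_rot: [-179.9, -0.0, 84.0]
wrist_force: [-1.1, -0.5, -0.2]
opening: 0.0558
grasp_force: 0.0
```

Run:
```python
from h import *
c=shot('wrist'); o=c['obs']; print(o['ee_pos'],o['tcp_rot'])
for r in rings(c): print(r); goto(r[0],r[1],18,84)
```

```text
[ 0.47561039 -0.15207147  0.15491775] [-1.79883233e+02 -2.37231506e-02  8.40038566e+01]
(475.1, -152.6, np.float64(44.1), 45.8, array([319., 191.]))
goto [ 475.1 -152.6   18.    84. ] -> [ -0.8  -0.4 137.2] [-0.09 -0.02  0.03]
(483.2, 1.3, np.float64(22.8), 37.1, array([308.,  15.]))
goto [483.2   1.3  18.   84. ] -> [153.2  -8.3 137.2] [-0.09 -0.02  0.03]
```

carry_out(moves="0 0 40 -0.1 0 0 56; 0 0 80 -0.1 0 0 56; 0 0 110 -0.1 0 0 56; 0 0 128 -0.1 0 0 56; 0 0 135 -0.1 0 0 56; 0 0 137 -0.1 0 0 56; 0 0 137 -0.1 0 0 56; 0 0 137 -0.1 0 0 34; 0 0 137 -0.1 0 0 34; 0 0 137 -0.1 0 0 34; 0 0 137 -0.1 0 0 34; 0 0 137 -0.1 0 0 34; 0 0 137 -0.1 0 0 34; 0 0 137 -0.1 0 0 34")

```text
time: 23.25
ee_pos: [0.477, -0.1537, 0.0219]
tcp_rot: [179.7, 0.1, 83.9]
wrist_force: [-6.7, -1.0, 19.3]
opening: 0.034
grasp_force: 15.1
```

```bash
python3 -c "
from h import *
goto(450.8,242,135,84)"
```

```text
goto [450.8 242.  135.   84. ] -> [ 390.5  -67.3 -114. ] [ 0.28  0.1  -0.06]
```

The opening of 34 mm is less than expected and the upward force is 19 N, so I'll look.

Run:
```python
from h import *
c=shot('wrist'); s=shot('side')
a=cv2.resize(c['img'][180:330,230:410],(480,400),interpolation=cv2.INTER_CUBIC)
p=proj(s,[[.477,-.154,.02]])[0].astype(int); print(p)
b=cv2.resize(s['img'][p[1]-40:p[1]+40,p[0]-32:p[0]+32],(320,400),interpolation=cv2.INTER_CUBIC)
cv2.imwrite('pics/w10.png',np.hstack([a,b])[:,:,::-1])
```

```text
[326 278]
```

View pics/w10.png

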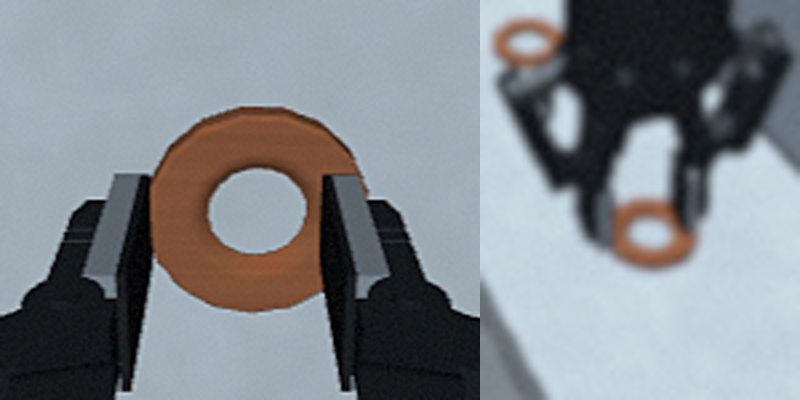

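The right-hand finger slid onto the ring's top face, so the grip was too high. I'll reopen, measure again and go lower.

carry_out(moves="0 0 -3 0 0 0 58; 0 0 -6 0 0 0 58; 0 0 -40 0 0 0 58; 0 0 -80 0 0 0 58; 0 0 -110 0 0 0 58; 0 0 -110 0 0 0 58; 0 0 -110 0 0 0 58")

```text
time: 24.05
ee_pos: [0.4761, -0.153, 0.1292]
tcp_rot: [179.9, 0.0, 84.0]
wrist_force: [0.7, -0.5, -0.1]
opening: 0.0579
grasp_force: 0.0
```

Run:
```python
from h import *
c=shot('wrist'); o=c['obs']; print(o['ee_pos'],o['tcp_rot'])
for r in rings(c): print(r); goto(r[0],r[1],14,84)
```

```text
[ 0.4761483  -0.1529903   0.12917833] [1.79861851e+02 1.49732034e-02 8.39672265e+01]
(481.0, -153.5, np.float64(44.1), 46.1, array([324., 198.]))
goto [ 481.  -153.5   14.    84. ] -> [-1.000e-01  5.400e+00  1.141e+02] [ 0.03 -0.01 -0.03]
(483.0, -2.5, np.float64(19.1), 35.7, array([306.,  10.]))
goto [483.   -2.5  14.   84. ] -> [150.2  -8.5 114.1] [ 0.03 -0.01 -0.03]
```

carry_out(moves="0 5.4 40 0 0 0 58; 0 5.4 80 0 0 0 58; 0 5.4 100 0 0 0 58; 0 5.4 110 0 0 0 58; 0 5.4 114 0 0 0 58; 0 5.4 114 0 0 0 58; 0 5.4 114 0 0 0 58; 0 5.4 114 0 0 0 34; 0 5.4 114 0 0 0 34; 0 5.4 114 0 0 0 34; 0 5.4 114 0 0 0 34; 0 5.4 114 0 0 0 34; 0 5.4 114 0 0 0 34")

```text
time: 25.4
ee_pos: [0.4818, -0.1537, 0.0163]
tcp_rot: [179.8, 0.0, 84.0]
wrist_force: [-2.3, 1.0, 8.9]
opening: 0.0417
grasp_force: 39.4
```

```bash
python3 -c "
from h import *
goto(450.6,242.3,135,84)"
```

```text
goto [450.6 242.3 135.   84. ] -> [ 390.5  -72.3 -119.2] [ 0.17  0.03 -0.03]
```

carry_out(moves="0 0 -15 0 0 0 34; 0 0 -60 0 0 0 34; 0 0 -105 0 0 0 34; 0 0 -150 0 0 0 34; 48 -9 -155 0 0 0 34; 96 -18 -155 0 0 0 34; 144 -27 -155 0 0 0 34; 192 -36 -155 0 0 0 34; 240 -44 -155 0 0 0 34; 288 -53 -155 0 0 0 34; 330 -61 -155 0 0 0 34; 365 -68 -155 0 0 0 34; 385 -71 -140 0 0 0 34; 391.2 -72.4 -125 0.2 0 0 34; 391.2 -72.4 -119 0.2 0 0 34; 391.2 -72.4 -119 0.2 0 0 34; 391.2 -72.4 -119 0.2 0 0 34")

```text
time: 27.1
ee_pos: [0.4504, 0.2422, 0.1341]
tcp_rot: [-179.9, -0.0, 83.9]
wrist_force: [-0.2, 0.5, -0.6]
opening: 0.0415
grasp_force: 40.8
```

Run:
```python
from h import *
c=shot('wrist'); o=c['obs']; print(o['ee_pos'],o['opening'],seat(c))
h=cv2.cvtColor(c['img'],cv2.COLOR_RGB2HSV); m=cv2.inRange(h,(3,80,60),(20,255,255))
ks,hi=cv2.findContours(m,cv2.RETR_CCOMP,cv2.CHAIN_APPROX_NONE)
for k,q in zip(ks,hi[0]):
    if q[3]>=0 and cv2.contourArea(k)>100: print('bore',(cast(c,[cv2.minEnclosingCircle(k)[0]],o['ee_pos'][2]-.0163+.003)*1000).round(1))
goto(450.6,243,60,84)
```

```text
[0.45044009 0.24223688 0.13408423] 0.041548108795237564 [[478.4, 300.9], [434.3, 305.4]]
bore [[450.1 242.5 120.8]]
bore [[453.5 274.1 120.8]]
goto [450.6 243.   60.   84. ] -> [ 0.6  0.  74.3] [-0.1  -0.02 -0.11]
```

carry_out(moves="0.6 0 12 0 0 0 34; 0.6 0 24 0 0 0 34; 0.6 0 35 0 0 0 34; 0.6 0 44 0 0 0 34; 0.6 0 52 0 0 0 34; 0.6 0 60 0 0 0 34; 0.6 0 67 0 0 0 34; 0.6 0 74 0 0 0 34; 0.6 0 74 0 0 0 34")

```text
time: 28.05
ee_pos: [0.4496, 0.2436, 0.0584]
tcp_rot: [-179.8, 0.0, 84.0]
wrist_force: [0.9, 0.4, -0.7]
opening: 0.0414
grasp_force: 40.8
```

carry_out(moves="0 0 8 0 0 0 34; 0 0 15 0 0 0 34; 0 0 19 0 0 0 34; 0 0 20 0 0 0 34; 0 0 20 0 0 0 34; 0 0 20 0 0 0 54; 0 0 20 0 0 0 54; 0 0 20 0 0 0 54; 0 0 14 0 0 0 54; 0 0 0 0 0 0 54; 0 0 -40 0 0 0 54; 0 0 -80 0 0 0 54; 0 0 -80 0 0 0 54")

```text
time: 29.35
ee_pos: [0.4524, 0.245, 0.1465]
tcp_rot: [179.7, -0.3, 84.0]
wrist_force: [0.9, 0.4, -0.1]
opening: 0.0541
grasp_force: 0.0
```

Run:
```python
from h import *
stack('w11.png'); goto(483,1.5,140,84)
```

```text
29.35 [0.4524 0.245  0.1465] 0.05414271436259109 [[465.8, 181.0], [422.2, 185.8], [478.4, 300.9], [434.5, 305.4]]
0.015 [(451.2, 244.7, np.float64(53.1), 61.8)]
0.021 [(451.4, 246.6, np.float64(51.9), 60.4)]
top [(456.4, 229.9, np.float64(23.2), 46.1), (450.5, -742.3, np.float64(47.6), 114.0), (482.2, 2.5, np.float64(32.4), 35.3)]
goto [483.    1.5 140.   84. ] -> [-237.6   58.    -0.3] [-0.11 -0.02 -0.03]
```

carry_out(moves="-45 11 0 0 0 0 50; -90 22 0 0 0 0 50; -135 33 0 0 0 0 50; -180 44 0 0 0 0 50; -220 54 0 0 0 0 50; -237.6 58 0 0 0 0 50; -237.6 58 0 0 0 0 50; -237.6 58 0 0 0 0 50; -237.6 58 0 0 0 0 50")

```text
time: 30.4
ee_pos: [0.4826, 0.0023, 0.1388]
tcp_rot: [-179.8, -0.0, 84.0]
wrist_force: [-0.3, 0.5, -0.4]
opening: 0.0498
grasp_force: 0.0
```

Run:
```python
from h import *
c=shot('wrist'); o=c['obs']; print(o['ee_pos'],o['tcp_rot'])
for r in rings(c): print(r); goto(r[0],r[1],14,84)
```

```text
[0.4826083  0.00230879 0.13882628] [-1.79792066e+02 -4.74212925e-03  8.40223955e+01]
(483.5, 2.7, np.float64(36.2), 37.8, array([319., 195.]))
goto [483.5   2.7  14.   84. ] -> [  0.3   1.2 125. ] [-0.19 -0.    0.05]
```

carry_out(moves="0.3 1 40 -0.2 0 0 50; 0.3 1 80 -0.2 0 0 50; 0.3 1 105 -0.2 0 0 50; 0.3 1 118 -0.2 0 0 50; 0.3 1 124 -0.2 0 0 50; 0.3 1 124 -0.2 0 0 50; 0.3 1 124 -0.2 0 0 26; 0.3 1 124 -0.2 0 0 26; 0.3 1 124 -0.2 0 0 26; 0.3 1 124 -0.2 0 0 26; 0.3 1 124 -0.2 0 0 26; 0.3 1 124 -0.2 0 0 26; 0.3 1 124 -0.2 0 0 26")

```text
time: 31.75
ee_pos: [0.4846, 0.0018, 0.0171]
tcp_rot: [179.8, -0.0, 84.0]
wrist_force: [-2.6, 1.3, 6.4]
opening: 0.034
grasp_force: 39.4
```

```bash
python3 -c "
from h import *
goto(450.6,242.8,135,84)"
```

```text
goto [450.6 242.8 135.   84. ] -> [ 236.2  -58.7 -117.9] [ 0.18 -0.04 -0.03]
```

carry_out(moves="0 0 -15 0 0 0 26; 0 0 -60 0 0 0 26; 0 0 -105 0 0 0 26; 0 0 -145 0 0 0 26; 45 -11 -150 0 0 0 26; 90 -22 -150 0 0 0 26; 135 -33 -150 0 0 0 26; 180 -45 -150 0 0 0 26; 215 -54 -150 0 0 0 26; 233 -58.5 -140 0.2 0 0 26; 236.2 -58.7 -125 0.2 0 0 26; 236.2 -58.7 -118 0.2 0 0 26; 236.2 -58.7 -118 0.2 0 0 26; 236.2 -58.7 -118 0.2 0 0 26")

```text
time: 33.15
ee_pos: [0.4503, 0.2417, 0.1336]
tcp_rot: [-179.9, 0.0, 83.9]
wrist_force: [0.2, -0.4, -0.3]
opening: 0.0336
grasp_force: 40.0
```

```bash
cat >> h.py <<'E'
def bore(c,dz):
    o=c['obs']; m=cv2.inRange(cv2.cvtColor(c['img'],cv2.COLOR_RGB2HSV),(3,80,60),(20,255,255))
    ks,hi=cv2.findContours(m,cv2.RETR_CCOMP,cv2.CHAIN_APPROX_NONE)
    for k,q in zip(ks,hi[0]):
        if q[3]>=0 and cv2.contourArea(k)>100: print('bore',(cast(c,[cv2.minEnclosingCircle(k)[0]],o['ee_pos'][2]+dz)*1000).round(1))
E
python3 - <<'E'
from h import *
c=shot('wrist'); o=c['obs']; print(o['ee_pos'],o['opening'],seat(c)); bore(c,-.0141)
goto(450.6,243,65,84)
E
```

```text
[0.45026181 0.24173841 0.13356077] 0.0336432735382547 [[478.4, 300.8], [434.4, 305.4]]
bore [[450.1 242.7 119.5]]
goto [450.6 243.   65.   84. ] -> [ 1.1  0.2 68.9] [-0.11 -0.02 -0.12]
```

carry_out(moves="0.6 0.2 12 0 0 0 26; 0.6 0.2 24 0 0 0 26; 0.6 0.2 35 0 0 0 26; 0.6 0.2 44 0 0 0 26; 0.6 0.2 52 0 0 0 26; 0.6 0.2 60 0 0 0 26; 0.6 0.2 68 0 0 0 26; 0.6 0.2 68 0 0 0 26; 0.6 0.2 68 0 0 0 26")

```text
time: 34.1
ee_pos: [0.4501, 0.2433, 0.0653]
tcp_rot: [-179.8, 0.0, 84.0]
wrist_force: [1.7, 0.3, -0.3]
opening: 0.0338
grasp_force: 40.0
```

Target TCP is z ≈ 45 mm, so down 20.5.

carry_out(moves="0 0 8 0 0 0 26; 0 0 15 0 0 0 26; 0 0 19 0 0 0 26; 0 0 20.5 0 0 0 26; 0 0 20.5 0 0 0 26; 0 0 20.5 0 0 0 46; 0 0 20.5 0 0 0 46; 0 0 20.5 0 0 0 46; 0 0 14 0 0 0 46; 0 0 0 0 0 0 46; 0 0 -40 0 0 0 46; 0 0 -75 0 0 0 46; 0 0 -75 0 0 0 46")

```text
time: 35.4
ee_pos: [0.4523, 0.2444, 0.1467]
tcp_rot: [179.7, -0.3, 84.0]
wrist_force: [0.7, 0.1, -0.6]
opening: 0.0462
grasp_force: 0.0
```

Run:
```python
from h import *
stack('w12.png'); goto(510,66,140,84)
a=cv2.imread('pics/w12.png'); b=cv2.imread('pics/sw12.png'); cv2.imwrite('pics/v12.png',np.hstack([a,cv2.resize(b,(400,400))]))
```

```text
35.4 [0.4523 0.2444 0.1467] 0.04622940105535396 [[465.7, 181.0], [421.7, 185.8], [478.3, 300.8], [434.5, 305.4]]
0.015 [(451.2, 244.5, np.float64(53.6), 62.1)]
0.021 [(451.4, 246.4, np.float64(52.3), 60.6)]
top [(456.4, 229.9, np.float64(22.1), 46.1), (450.5, -742.3, np.float64(47.3), 114.0)]
goto [510  66 140  84] -> [-170.1   77.9    0.5] [-0.11 -0.02 -0.04]
```

View pics/v12.png

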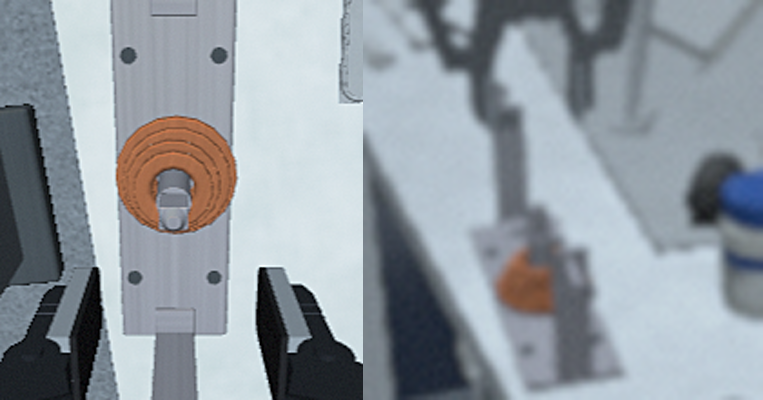

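All four rings are stacked concentrically in size order, centred on the spindle at crop pixel (176,180). Next is the collar.

carry_out(moves="-45 20 -15 0 0 0 46; -90 41 -15 0 0 0 46; -135 62 -15 0 0 0 46; -170 78 -10 0 0 0 46; -170 78 0 0 0 0 46; -170 78 0 0 0 0 46; -170 78 0 0 0 0 46")

```text
time: 36.25
ee_pos: [0.5093, 0.0667, 0.1394]
tcp_rot: [-179.7, 0.0, 84.0]
wrist_force: [-0.8, 0.3, 0.1]
opening: 0.0459
grasp_force: 0.0
```

Run:
```python
from h import *
c=shot('wrist'); o=c['obs']; print(o['ee_pos'],o['tcp_rot'])
g=cv2.cvtColor(c['img'],cv2.COLOR_RGB2GRAY); m=cv2.inRange(g,0,110); m[245:]=0
for k in cv2.findContours(m,cv2.RETR_EXTERNAL,cv2.CHAIN_APPROX_NONE)[0]:
    a=cv2.contourArea(k); (u,v),r=cv2.minEnclosingCircle(k)
    if a>300 and a/(np.pi*r*r)>.6:
        P=cast(c,[(u,v)],.009)[0]*1000; print(u,v,r,a,P.round(1)); goto(P[0],P[1],21,84)
```

```text
[0.50929162 0.06667736 0.13936816] [-1.79748633e+02  8.67357451e-03  8.39986519e+01]
320.0 196.0483856201172 17.766571044921875 911.0 [510.3  67.2   9. ]
goto [510.3  67.2  21.   84. ] -> [  0.2   1.2 118.8] [-0.2   0.    0.04]
```

carry_out(moves="0.2 1 40 -0.2 0 0 46; 0.2 1 80 -0.2 0 0 46; 0.2 1 105 -0.2 0 0 46; 0.2 1 116 -0.2 0 0 46; 0.2 1 120 -0.2 0 0 46; 0.2 1 120 -0.2 0 0 46; 0.2 1 120 -0.2 0 0 20; 0.2 1 120 -0.2 0 0 20; 0.2 1 120 -0.2 0 0 20; 0.2 1 120 -0.2 0 0 20; 0.2 1 120 -0.2 0 0 20; 0.2 1 120 -0.2 0 0 20; 0.2 1 120 -0.2 0 0 20")

```text
time: 37.6
ee_pos: [0.5117, 0.0664, 0.0219]
tcp_rot: [179.8, -0.1, 84.0]
wrist_force: [-1.4, 0.5, 7.6]
opening: 0.0275
grasp_force: 39.6
```

```bash
python3 -c "
from h import *
goto(450.6,242.7,140,84)"
```

```text
goto [450.6 242.7 140.   84. ] -> [ 169.   -78.8 -118.2] [ 0.19 -0.06 -0.03]
```

carry_out(moves="0 0 -15 0 0 0 20; 0 0 -60 0 0 0 20; 0 0 -105 0 0 0 20; 0 0 -145 0 0 0 20; 45 -20 -150 0 0 0 20; 90 -42 -150 0 0 0 20; 135 -63 -150 0 0 0 20; 160 -75 -145 0.2 0 0 20; 169 -78.8 -125 0.2 0 0 20; 169 -78.8 -118 0.2 0 0 20; 169 -78.8 -118 0.2 0 0 20; 169 -78.8 -118 0.2 0 0 20")

```text
time: 38.8
ee_pos: [0.4504, 0.2418, 0.139]
tcp_rot: [-179.9, -0.0, 83.9]
wrist_force: [0.2, -0.1, -0.3]
opening: 0.0271
grasp_force: 39.7
```

Run:
```python
from h import *
c=shot('wrist'); o=c['obs']; print(o['ee_pos'],o['opening'],seat(c)); 
goto(450.6,242.9,75,84)
```

```text
[0.45040564 0.24180484 0.13895096] 0.027090095940560537 [[478.4, 300.7], [434.4, 305.5]]
goto [450.6 242.9  75.   84. ] -> [ 1.  -0.  64.1] [-0.09 -0.03 -0.11]
```

carry_out(moves="0.4 0 12 0 0 0 20; 0.4 0 24 0 0 0 20; 0.4 0 34 0 0 0 20; 0.4 0 42 0 0 0 20; 0.4 0 50 0 0 0 20; 0.4 0 58 0 0 0 20; 0.4 0 64 0 0 0 20; 0.4 0 64 0 0 0 20; 0.4 0 64 0 0 0 20")

```text
time: 39.75
ee_pos: [0.4499, 0.243, 0.0741]
tcp_rot: [-179.9, 0.0, 84.0]
wrist_force: [-0.2, 0.6, -0.1]
opening: 0.0268
grasp_force: 39.7
```

carry_out(moves="0 0 6 0 0 0 20; 0 0 12 0 0 0 20; 0 0 17 0 0 0 20; 0 0 18.5 0 0 0 20; 0 0 18.5 0 0 0 20; 0 0 18.5 0 0 0 20")

```text
time: 40.35
ee_pos: [0.4498, 0.2429, 0.0555]
tcp_rot: [-179.8, 0.0, 84.0]
wrist_force: [0.3, 1.0, -1.0]
opening: 0.027
grasp_force: 39.6
```

carry_out(moves="0 0 0 0 0 0 42; 0 0 0 0 0 0 42; 0 0 0 0 0 0 42; 0 0 -10 0 0 0 42; 0 0 -40 0 0 0 42; 0 0 -85 0 0 0 42; 0 0 -85 0 0 0 42")

```text
time: 41.05
ee_pos: [0.4521, 0.244, 0.1472]
tcp_rot: [179.7, -0.3, 84.0]
wrist_force: [0.7, 0.4, -0.5]
opening: 0.0422
grasp_force: 0.0
```

Run:
```python
from h import *
stack('w13.png')
c=shot('wrist'); g=cv2.cvtColor(c['img'],cv2.COLOR_RGB2HSV)
# dark collar silhouette: expected outline at top z=.045 vs seen
m=cv2.inRange(g,(60,20,30),(130,255,120)); m[:130]=0; m[240:]=0; m[:,:280]=0; m[:,360:]=0
ks=max(cv2.findContours(m,cv2.RETR_EXTERNAL,cv2.CHAIN_APPROX_NONE)[0],key=cv2.contourArea)
print(cv2.boundingRect(ks),cv2.contourArea(ks))
th=np.linspace(0,2*np.pi,60)
for z in (.033,.045,.057): 
    P=proj(c,np.c_[.4507+.016*np.cos(th),.2432+.016*np.sin(th),0*th+z]); print(z,P.min(0).round(0),P.max(0).round(0))
```

```text
41.05 [0.4521 0.244  0.1472] 0.04216462934343276 [[465.6, 181.2], [421.8, 185.6], [478.0, 300.7], [434.2, 305.4]]
0.015 [(451.1, 244.6, np.float64(47.2), 61.9)]
0.021 [(451.3, 246.5, np.float64(46.1), 60.4)]
top [(456.4, 228.3, np.float64(21.1), 45.3), (450.5, -742.3, np.float64(47.5), 114.0)]
(299, 189, 39, 39) 586.0
0.033 [300. 186.] [338. 222.]
0.045 [299. 190.] [339. 228.]
0.057 [298. 195.] [340. 234.]
```

Run:
```python
from h import *
goto(450.3,243.2,69,84.1)
c=shot('top'); f=lambda uv,z: (cast(c,uv,z)*1000).round(1).tolist()
h=c['img'][150:215,325:430]; cv2.imwrite('pics/st.png',cv2.resize(h,None,fx=7,fy=7,interpolation=cv2.INTER_CUBIC)[:,:,::-1])
m=cv2.inRange(cv2.cvtColor(c['img'],cv2.COLOR_RGB2GRAY),70,125); m2=np.zeros_like(m); m2[150:215,325:430]=m[150:215,325:430]
m2=cv2.morphologyEx(m2,cv2.MORPH_CLOSE,np.ones((7,7)))
k=max(cv2.findContours(m2,cv2.RETR_EXTERNAL,cv2.CHAIN_APPROX_NONE)[0],key=cv2.contourArea)
P=cast(c,k[:,0,:],.008)[:,:2]*1000; print(cv2.minAreaRect(P.astype(np.float32)),cv2.boundingRect(k))
```

```text
goto [450.3 243.2  69.   84.1] -> [ 0.5  0.7 71. ] [-0.19  0.03 -0.13]
((652.2573852539062, -104.13113403320312), (191.24391174316406, 291.3327941894531), 3.7115819454193115) (333, 150, 92, 61)
```

Run:
```python
from h import *
goto(580,-105,265,94)
c=shot('top'); print((cast(c,[(300,155),(345,157),(388,152)],0)*1000).round(0).tolist())
```

```text
goto [ 580 -105  265   94] -> [-332.1  165.7 -125.7] [ -0.23   0.03 -10.03]
[[726.0, 149.0, 0.0], [722.0, 4.0, 0.0], [741.0, -135.0, 0.0]]
```

carry_out(moves="0 0 -45 0 0 0 75; 0 0 -90 0 0 0 80; 0 0 -126 0 0 -2 80; -40 20 -126 0 0 -5 80; -80 40 -126 0 0 -10 80; -120 60 -126 0 0 -10 80; -160 80 -126 0 0 -10 80; -200 100 -126 0 0 -10 80; -240 120 -126 0 0 -10 80; -280 140 -126 0 0 -10 80; -320 160 -126 0 0 -10 80; -332 166 -126 0 0 -10 80; -332 166 -126 0 0 -10 80; -332 166 -126 0 0 -10 80; -332 166 -126 0 0 -10 80")

```text
time: 42.85
ee_pos: [0.5803, -0.1035, 0.2661]
tcp_rot: [-179.8, -0.0, 94.0]
wrist_force: [-0.1, -0.5, -0.1]
opening: 0.0803
grasp_force: 0.0
```

Run:
```python
from h import *
c=shot('wrist'); o=c['obs']; print(o['ee_pos'],o['tcp_rot'])
np.savez('w14',img=c['img'],ee=o['ee_pos'],rot=o['tcp_rot'])
cv2.imwrite('pics/w14.png',cv2.resize(c['img'][30:400,200:560],(584,600),interpolation=cv2.INTER_CUBIC)[:,:,::-1])
```

```text
[ 0.58026943 -0.10350793  0.26607651] [-1.79838779e+02 -4.14639253e-02  9.40389612e+01]
```

View pics/w14.png

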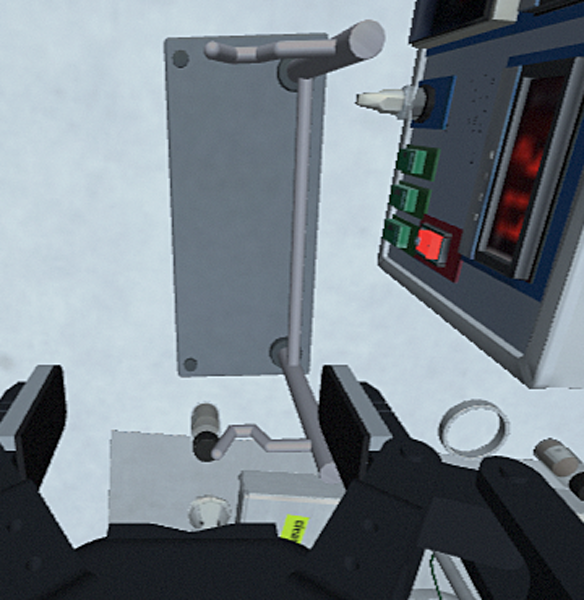

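The view shows the stand plate with corners at crop pixels (165,39), (326,33), (310,374) and (178,377). The left hook tip is at (211,48), the right tip at (216,453), and the left post top at (364,39).

Run:
```python
from h import *
d=np.load('w14.npz'); c=bot.camera('wrist'); c['obs']=dict(ee_pos=d['ee'],tcp_rot=d['rot'])
px=lambda L:[(200+x/1.622,30+y/1.622) for x,y in L]
f=lambda L,z: cast(c,px(L),z)[:,:2]*1000
C=f([(165,39),(326,33),(310,374),(178,377)],.008); print('corners',C.round(1).tolist(), 'mean',C.mean(0).round(1))
l=(C[0]+C[1]-C[2]-C[3]); yaw=np.degrees(np.arctan2(-l[0],l[1])); print('yaw',yaw, [np.linalg.norm(C[i]-C[(i+1)%4]).round(1) for i in range(4)])
T=f([(211,48),(216,453)],.144); e=T[0]-T[1]; print('tips',T.round(1).tolist(),np.linalg.norm(e),np.degrees(np.arctan2(-e[0],e[1])))
y=np.arctan2(-e[0],e[1]); xs=np.array([np.cos(y),np.sin(y)])
print('origin from tips',T.mean(0)+18*xs,'from plate',C.mean(0)-12*xs)
B=f([(291,75),(284,352)],.010); print('postbase',B.round(1).tolist(), 'origin',B.mean(0)-48*xs)
P=f([(364,39)],.164);print('posttop',P, 'origin', P[0]-48*xs-114*np.array([-xs[1],xs[0]]))
# trough centre: seated bar midline z~.122 at level part
for n,L in (('troughL',[(226,52),(250,55)]),('troughR',[(243,431),(262,436)])): print(n,f(L,.124).round(1).tolist())
```

```text
corners [[550.8, 29.8], [666.4, 41.8], [696.1, -235.1], [577.1, -246.7]] mean [ 622.6 -102.6]
yaw 5.7833938887390905 [np.float64(116.2), np.float64(278.5), np.float64(119.6), np.float64(277.7)]
tips [[581.0, 9.3], [603.1, -218.7]] 229.0430548334285 5.524169512855762
origin from tips [ 609.95342207 -102.92836488] from plate [ 610.66569789 -103.70967844]
postbase [[644.7, 12.0], [669.3, -213.7]] origin [ 609.19371693 -105.46181477]
posttop [[645.72130677  14.91624926]] origin [ 608.91851711 -103.17504878]
troughL [[589.3, 10.5], [601.6, 10.0]]
troughR [[621.6, -215.9], [634.6, -218.9]]
```

```bash
python3 -c "
from h import *
goto(450.3,243.2,140,84.1);goto(450.3,243.2,110,84.1)"
```

```text
goto [450.3 243.2 140.   84.1] -> [ 355.  -104.9  126.7] [-0.13 -0.01  9.96]
goto [450.3 243.2 110.   84.1] -> [ 355.  -104.8  156.7] [-0.13 -0.01  9.96]
```

carry_out(moves="45 -13 0 0 0 2 60; 90 -26 0 0 0 5 40; 135 -40 0 0 0 8 36; 180 -53 0 0 0 10 36; 225 -66 0 0 0 10 36; 270 -80 0 0 0 10 36; 315 -93 20 0 0 10 36; 345 -102 60 0 0 10 36; 355 -105 100 0 0 10 36; 355 -105 126 0 0 10 36; 355 -105 126 0 0 10 36; 355 -105 126 0 0 10 36; 355 -105 126 0 0 10 36")

```text
time: 44.25
ee_pos: [0.4517, 0.2425, 0.1428]
tcp_rot: [-180.0, -0.1, 84.0]
wrist_force: [0.1, 0.2, -0.4]
opening: 0.0363
grasp_force: 0.0
```

Run:
```python
from h import *
c=shot('wrist'); o=c['obs']; print(o['ee_pos'],o['tcp_rot'],seat(c))
goto(450.4,243.2,69,84.1)
```

```text
[0.45166329 0.24253563 0.14277136] [-1.79995186e+02 -9.83912219e-02  8.39605497e+01] [[465.8, 181.1], [422.3, 185.7], [478.3, 300.8], [434.5, 305.3]]
goto [450.4 243.2  69.   84.1] -> [ 0.5 -1.5 73.7] [-0.   -0.1  -0.15]
```

carry_out(moves="0.5 -1.5 30 0 0 0 36; 0.5 -1.5 55 0 0 0 36; 0.5 -1.5 70 0 0 0 36; 0.5 -1.5 73.5 0 0 0 36; 0.5 -1.5 73.5 0 0 0 36; 0.5 -1.5 73.5 0 0 0 4; 0.5 -1.5 73.5 0 0 0 4; 0.5 -1.5 73.5 0 0 0 4; 0.5 -1.5 73.5 0 0 0 4; 0.5 -1.5 73.5 0 0 0 4; 0.5 -1.5 73.5 0 0 0 4; 0.5 -1.5 73.5 0 0 0 4; 0.5 -1.5 73.5 0 0 0 4", force=100)

```text
time: 45.6
ee_pos: [0.4504, 0.2432, 0.0686]
tcp_rot: [180.0, -0.1, 84.0]
wrist_force: [1.7, -1.3, 6.1]
opening: 0.0095
grasp_force: 98.3
```

Run:
```python
from h import *
c=shot('wrist'); o=c['obs']; print(o['ee_pos'],o['tcp_rot'],o['opening'],seat(c))
```

```text
[0.45036537 0.243177   0.06864519] [ 1.79989350e+02 -7.53070658e-02  8.39553399e+01] 0.00946269541882005 [[478.3, 301.0], [434.6, 305.5]]
```

carry_out(moves="0 0 -5 0 0 0 4; 0 0 -12 0 0 0 4; 0 0 -25 0 0 0 4; 0 0 -40 0 0 0 4; 0 0 -60 0 0 0 4; 0 0 -80 0 0 0 4; 0 0 -100 0 0 0 4; 0 0 -120 0 0 0 4; 0 0 -138 0 0 0 4; 0 0 -150 0 0 0 4; 0 0 -150 0 0 0 4; 0 0 -150 0 0 0 4")

```text
time: 46.85
ee_pos: [0.4496, 0.2428, 0.2167]
tcp_rot: [-179.8, 0.0, 84.0]
wrist_force: [0.2, 0.0, -7.9]
opening: 0.009
grasp_force: 98.0
```

```bash
cat > carr.py <<'E'
from h import *
def holes(c,dz):
    "plate holes, plane dz (m) above... relative to TCP, returned in tool x,y mm"
    o=c['obs']; A=R.from_euler('xyz',o['tcp_rot'],degrees=True); g=cv2.cvtColor(c['img'],cv2.COLOR_RGB2GRAY)
    for k in cv2.findContours(cv2.inRange(g,0,100),cv2.RETR_EXTERNAL,cv2.CHAIN_APPROX_NONE)[0]:
        a=cv2.contourArea(k); (u,v),r=cv2.minEnclosingCircle(k)
        if 15<a<200 and a/(np.pi*r*r)>.5:
            P=A.inv().apply(cast(c,[(u,v)],o['ee_pos'][2]+dz)[0]-o['ee_pos'])*1000
            if abs(P[1])<35 and abs(P[0])<90: print('hole',P.round(1))
E
python3 - <<'E'
from carr import *
c=shot('wrist'); o=c['obs']; print(o['ee_pos'],o['tcp_rot'],o['opening']); holes(c,-.0626)
goto(520,-103.5,220,95.6); goto(610,-103.5,220,95.6)
E
```

```text
[0.44963152 0.24282732 0.21674377] [-1.79837393e+02  9.22131825e-03  8.39688423e+01] 0.0089989081799478
hole [60.3 21.7 62.5]
hole [ 60.3 -22.1  62.7]
goto [ 520.  -103.5  220.    95.6] -> [-336.9  106.5   -3.9] [-2.100e-01  1.000e-02 -1.163e+01]
goto [ 610.  -103.5  220.    95.6] -> [-327.4  196.    -4.3] [-2.100e-01  1.000e-02 -1.163e+01]
```

carry_out(moves="-10 3 -4 0 0 0 4; -30 10 -4 0 0 0 4; -55 18 -4 0 0 -1 4; -85 27 -4 0 0 -2 4; -115 36 -4 0 0 -3 4; -145 46 -4 0 0 -4 4; -175 55 -4 0 0 -5 4; -205 65 -4 0 0 -6 4; -235 74 -4 0 0 -7 4; -265 84 -4 0 0 -8 4; -290 92 -4 0 0 -9 4; -312 99 -4 0 0 -10 4; -327 103 -4 0 0 -11 4; -335 106 -4 0 0 -11.6 4; -337 106.5 -4 0 0 -11.6 4; -337 106.5 -4 0 0 -11.6 4; -337 106.5 -4 0 0 -11.6 4")

```text
time: 48.6
ee_pos: [0.52, -0.1029, 0.2207]
tcp_rot: [-179.8, -0.0, 95.6]
wrist_force: [0.1, -1.0, -7.5]
opening: 0.0089
grasp_force: 98.1
```

Run:
```python
from carr import *
c=shot('wrist'); o=c['obs']; print(o['ee_pos'],o['tcp_rot'],o['opening']); holes(c,-.0626)
goto(610,-103.5,217,95.6)
```

```text
[ 0.52000688 -0.10290698  0.22070657] [-1.79841274e+02 -4.72495140e-02  9.55870283e+01] 0.008876926601074845
hole [60.3 22.1 62.6]
hole [ 60.3 -22.1  62.7]
goto [ 610.  -103.5  217.    95.6] -> [-9.4 89.5  3.5] [-0.15 -0.04  0.  ]
```

carry_out(moves="-1 10 0 0 0 0 4; -3 30 0 0 0 0 4; -5 50 0 0 0 0 4; -7 68 0 0 0 0 4; -9 82 0 0 0 0 4; -9.4 89.5 0 0 0 0 4; -9.4 89.5 0 0 0 0 4; -9.4 89.5 0 0 0 0 4; -9.4 89.5 20 0 0 0 4; -9.4 89.5 40 0 0 0 4; -9.4 89.5 55 0 0 0 4; -9.4 89.5 60 0 0 0 4; -9.4 89.5 60 0 0 0 4")

```text
time: 49.95
ee_pos: [0.6093, -0.1041, 0.1603]
tcp_rot: [-179.8, -0.0, 95.6]
wrist_force: [-0.6, 0.2, -6.5]
opening: 0.0091
grasp_force: 98.4
```

Run:
```python
from carr import *
c=shot('wrist','w20.png'); o=c['obs']; print(o['ee_pos'],o['tcp_rot'],o['opening']); holes(c,-.0626)
s=shot('side','s20.png'); shot('top','t20.png')
goto(610,-103.5,130,95.6)
```

```text
[ 0.60934397 -0.10408159  0.16028676] [-1.79803979e+02 -4.45731174e-02  9.55626503e+01] 0.009127644194328554
hole [60.5 21.8 62.6]
hole [ 60.4 -22.2  62.7]
goto [ 610.  -103.5  130.    95.6] -> [ 0.7 -0.2 31.8] [-0.05 -0.   -0.03]
```

carry_out(moves="0.7 0 12 0 0 0 4; 0.7 0 24 0 0 0 4; 0.7 0 32 0 0 0 4; 0.7 0 37 0 0 0 4; 0.7 0 40 0 0 0 4; 0.7 0 40 0 0 0 4; 0.7 0 40 0 0 0 4")

```text
time: 50.8
ee_pos: [0.61, -0.1035, 0.1208]
tcp_rot: [-179.9, -0.0, 95.6]
wrist_force: [-0.0, 0.6, -6.3]
opening: 0.0089
grasp_force: 98.4
```

carry_out(moves="0 0 3 0 0 0 4; 0 0 5 0 0 0 4; 0 0 6.5 0 0 0 4; 0 0 7.5 0 0 0 4; 0 0 7.5 0 0 0 4; 0 0 7.5 0 0 0 4")

```text
time: 51.4
ee_pos: [0.6098, -0.1034, 0.113]
tcp_rot: [-179.9, -0.0, 95.6]
wrist_force: [-0.5, -0.8, -6.7]
opening: 0.0087
grasp_force: 98.4
```

carry_out(moves="0 0 1 0 0 0 4; 0 0 1.5 0 0 0 4; 0 0 2 0 0 0 4; 0 0 2 0 0 0 4; 0 0 2 0 0 0 4")

```text
time: 51.9
ee_pos: [0.6101, -0.1035, 0.1121]
tcp_rot: [-179.9, -0.0, 95.6]
wrist_force: [-3.8, 0.1, 6.0]
opening: 0.0085
grasp_force: 100.5
```

Run:
```python
from carr import *
c=shot('wrist','w21.png'); o=c['obs']; print(o['ee_pos'],o['wrist_force'],o['torque']); holes(c,-.0626)
```

```text
[ 0.61010669 -0.10346266  0.11212564] [-3.84751459  0.06767464  6.02195971] [0.11848595 0.6198319  0.03134936]
```

Contact came at z = 112.1 mm against 112.6 predicted, with little roll moment, so both pins are down. I'll hold briefly, relax the push and release.

carry_out(moves="0 0 -0.5 0 0 0 4; 0 0 -0.5 0 0 0 4; 0 0 -0.5 0 0 0 4; 0 0 -0.5 0 0 0 4")

```text
time: 52.35
ee_pos: [0.6101, -0.1035, 0.1121]
tcp_rot: [-179.9, -0.0, 95.6]
wrist_force: [-2.5, 0.3, 5.7]
opening: 0.0089
grasp_force: 100.4
```

Run:
```python
from carr import *
c=shot('side','s21.png'); o=c['obs']; print(o['wrist_force'],o['torque'])
# does the plate show level? compare side pixels of pins: predicted positions of pin discs vs hooks
g=c['img']; h=cv2.cvtColor(g,cv2.COLOR_RGB2HSV); m=cv2.inRange(h,(3,80,60),(20,255,255))
for k in cv2.findContours(m,cv2.RETR_EXTERNAL,cv2.CHAIN_APPROX_NONE)[0]:
    if cv2.contourArea(k)>40: print('copper',cv2.boundingRect(k),cv2.contourArea(k))
th=np.linspace(0,2*np.pi,60)
P=np.vstack([proj(c,np.c_[.610+r*np.cos(th),-.1035+r*np.sin(th),0*th+z]) for r,z in ((.031,.053),(.019,.077))]); print('expect',P.min(0),P.max(0))
```

```text
[-2.47473037  0.34560683  5.65701604] [0.16414878 0.53431228 0.00301079]
copper (355, 234, 24, 15) 226.5
expect [354.37794468 229.20898664] [379.59820601 249.47026875]
```

The copper stack sits at side-view pixels (355–379, 234–249), as predicted for a seated carrier. Releasing.

carry_out(moves="0 0 0 0 0 0 10; 0 0 0 0 0 0 16; 0 0 0 0 0 0 24; 0 0 0 0 0 0 34; 0 0 0 0 0 0 40; 0 0 0 0 0 0 40; 0 0 -15 0 0 0 40; 0 0 -50 0 0 0 40; 0 0 -90 0 0 0 40; 0 0 -130 0 0 0 40; 0 0 -130 0 0 0 40; 0 0 -130 0 0 0 40; 0 0 -130 0 0 0 40; 0 0 -130 0 0 0 40")

```text
time: 53.8
ee_pos: [0.6097, -0.1034, 0.2404]
tcp_rot: [-179.7, -0.1, 95.6]
wrist_force: [-0.3, -0.1, -0.3]
opening: 0.0396
grasp_force: 0.0
```

Run:
```python
from carr import *
c=shot('side'); h=cv2.cvtColor(c['img'],cv2.COLOR_RGB2HSV); m=cv2.inRange(h,(3,80,60),(20,255,255))
for k in cv2.findContours(m,cv2.RETR_EXTERNAL,cv2.CHAIN_APPROX_NONE)[0]:
    if cv2.contourArea(k)>40: print('copper',cv2.boundingRect(k),cv2.contourArea(k))
w=shot('wrist','w22.png'); o=w['obs']; print(o['ee_pos'],o['tcp_rot'])
for z in (.059,.053): print([r[:4] for r in rings(w,z)])
holes(w,.050-o['ee_pos'][2])
w=shot('wrist'); holes(w,.050-o['ee_pos'][2])
```

```text
copper (355, 234, 24, 15) 225.5
[ 0.60974878 -0.10342337  0.2404461 ] [-1.79746307e+02 -5.79680514e-02  9.55666372e+01]
[(610.4, -101.9, np.float64(60.1), 61.6)]
[(610.5, -103.5, np.float64(61.2), 62.8)]
hole [-60.1  23.1 190.3]
hole [-60.2 -21.3 190.5]
hole [ 59.9  22.6 190.4]
hole [ 59.9 -21.3 190.6]
hole [-60.   22.6 190.3]
hole [-60.2 -21.3 190.5]
hole [ 59.9  22.6 190.4]
hole [ 59.9 -21.4 190.6]
```

The carrier hangs level and at rest: its plate holes are symmetric at the predicted height and the copper has not moved. Handing in.

```bash
python3 -c "
from workcell import bot
print(bot.job_done())"
```

```text
the job is handed in; nothing more can be done
None
```

I threaded the four copper rings on the bench (62, 54, 46 and 38 mm; the 30 mm was missing) in order, put the collar back on top and hung the carrier by both pins; images put the carrier level and at rest in the hooks, and the job is handed in (no verdict returned).

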